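# Lay the two coloured-head punties flat in the rod rest

## Robot

A 7-joint arm with a two-finger parallel gripper is mounted at the origin on the work surface. World frame = base frame: x ahead of the robot, y to its left, z up, the work surface at z = 0. Lengths are in m, angles in rad, forces in N, time in s.
With the tool pointing down it reaches from about 0.425 to 0.925 m from the base axis. Payload 6.8 kg.
Tool frame: the origin (TCP) lies midway between the tips of the shut fingers; the grasp point (between the pads) lies 19 mm behind it (bot.pinch_z is the distance from the TCP to the grasp point, in m); x points along the fingers, y is the direction in which the jaws open and shut, and the axes are right-handed (so a half turn about x gives the same grasp; the last joint's range is limited). The gripper opens to 85 mm and grips with 20 to 120 N. Pads are 22 mm wide; open, the fingers measure 114 mm over their backs; the gripper's body (76 mm by 85 mm) begins 54 mm behind the grasp point. The pads swing forward as they close: fully open they stand 13 mm farther back than shut.
Start: joints at [-1.209, 0.477, 0.022, 1.555, -0.011, 1.109, -0.083], TCP at [0.306, 0.602, 0.231] pointing down, gripper open.
Joint ranges: [-2.96, 2.96], [-0.34, 2.1], [-1.41, 1.46], [0.24, 2.44], [-1.37, 4.51], [0.17, 1.92], [-2.96, 2.96]. Speed limits (rad/s): [2.39, 2.39, 3.14, 3.14, 3.14, 3.14, 3.14].

## Interface

Orientations are given as a unit quaternion [w, x, y, z].
In Python, from station import bot gives the robot as it stands. The module is installed in compiled form; this text tells all that it offers.
- The arm moves only by the tool step_arm, never from a script. Its argument "plan" is a list of rows, each a list of 6 numbers: the shift along the tool's x, y, z in units of 40 mm (1.0 is 40 mm), then the turn, a rotation vector about the tool's x, y, z in units of 360 degrees (1.0 is 360 degrees). In form: [[dx, dy, dz, ax, ay, az], ...]. A call has 1 to 8 rows; each row shifts and turns the commanded pose from where the row before left it, along the tool's axes as they then stand; what a row does not reach is not made up. A row lasts 1/8 s, in which the tool goes at most 62.5 mm and 10.7 degrees, less where a joint would pass 70% of its speed; a pose out of reach is approached as far as the arm can. A call with a number of a shift or a turn outside -1 to 1 is refused whole. A call with a gripper value outside its range is refused whole. "fingers" is the closure, from -1 (fully open) to 1 (shut), set as the call begins (left out, the last holds). The fingers move at their own pace and stop on an object; "force" is the grip in N (left out, the last holds). Time passes only in rows, so rows that do not move let the fingers close. It gives the time, the measured TCP pose, the force and the opening at its end, in the units of the state.
- bot.get_obs(): the state, without advancing time (a new reading comes with each control period).
- bot.read_camera(name): name is "scene" or "top" or "wrist"; returns (picture, depth): 400x640x3 uint8, red, green, blue; 400x640 float32, m along the optical axis (not along the pixel's ray), 0 where there is no reading.
- bot.camera_model(name): a dict with "mtx" (3x3 intrinsics, pixels), "origin" and "rotation" of the camera in the world; the wrist camera has in their place "T_tool_cam" (4x4, takes a point from camera to tool coordinates, whose origin is the TCP and whose axes are the tool frame's). Camera axes: x right, y up, looking along -z (the intrinsics and any distortion apply to the point x, -y, -z); pixel columns grow to the right and rows downward; lengths in m; the calibration is good to about 2 mm. A picture is of the moment at which its call begins: read the wrist's pose just before it. camera_model takes no time and is no camera call.
- bot.hand_in(): hands the job in, once; it reports no verdict.
The state is a dict: "t": time; "q": joint angles; "joint_vel": joint speeds; "joint_torque": joint torques, N m; "eef_pos": TCP position; "tool_rot": TCP orientation; "contact_force": force on the tool from outside, world axes, zero at the start; "torque": the same for the moment, N m; "gripper_width": opening from 0.0 (shut) to 1.0 (fully open).
Only numpy, scipy, OpenCV 4.12 (cv2) and the standard library are available. Lean on these libraries where they do the work, as an engineer would, in place of code of your own. Each camera call takes 0.05 s, during which the arm holds its last target.

## Task

Take the purple-headed and the pink-headed glass punties out of the sloping wooden rack and lay them flat in the notches of the steel rod rest, one to a notch, both with the coloured head hanging free at the end away from the stop plate. Slide each gently back along its notches until its plain end butts against the adjustable stop plate, which is clamped wherever the last job left it, so that the two plain ends finish flush. Leave the graphite reamer in the rack and the other things on the bench as they are.

Things in the scene. Friction and masses are not known exactly. Their poses are not given: they have to be found in the camera images.
- purple: Purple-headed punty: 200 mm rigid glass piece, about 70 g. Pale clear shaft, 12 mm diameter, 168 mm long, then a purple head (26 mm diameter, 32 mm long). Origin on the axis at half length; +x along the axis from the plain end (x = -100 mm) to the head's face (x = +100 mm); mass centre near x = +10 mm. Starts in a rack slot, head up (upper end of the slope).
- pink: Pink-headed punty: 200 mm rigid glass piece, about 70 g. Pale clear shaft, 12 mm diameter, 168 mm long, then a pink head (26 mm diameter, 32 mm long). Origin on the axis at half length; +x along the axis from the plain end (x = -100 mm) to the head's face (x = +100 mm); mass centre near x = +10 mm. Starts in a rack slot, head down (lower end of the slope, against the foot ledge).
- purple_head (a point): Centre of the purple head's outer face, on the axis, 100 mm from the punty's origin.
- pink_head (a point): Centre of the pink head's outer face, on the axis, 100 mm from the punty's origin.
- rack: Fixed sloping wooden rack, 200 mm wide, low edge towards the robot. Origin on the bench below the stored pieces' middles; x level and uphill, y across, z up. Slots at y = -60, 0, +60 mm (which piece is where varies); a piece rises at 35 degrees towards +x, its middle 105 mm up. Crossbars with V forks hold it 50 mm either side of its middle, a ledge at its foot; between the bars it is free, also 40 mm below.
- rest: Fixed steel rod rest, 190 mm wide. Origin on the bench; x level, from the stop to the end where heads belong, y across, z up. Two notched rails, 8 mm thick, at x = -55 and +50 mm, each with V notches (90 degrees, mouth 28 mm wide, 14 mm deep) at y = -60, 0, +60 mm. A shaft seated in them has its centre line 55 mm above the bench, notch tips at 61 mm. Sole 6 mm thick; free between the rails.
- stop: Slotted tongues carrying the upright aluminium stop plate (180 mm wide, 5 mm thick, top 73 mm up, square to the rest's x, behind all notches). Origin fixed at x = -87.5 mm of the rest: it does NOT show the plate. The plate's face stands anywhere from x = -100 to -76 mm of the rest, not reported: feel for it. Clamped, it does not give. A butted punty's origin is 100 mm before it.
- reamer: Graphite reamer standing in the remaining slot of the rack, a bystander: black rod 12 mm thick with a light wooden handle 20 mm thick and 40 mm long at its lower end, 200 mm long overall. Origin halfway along.
- bowl: Pale glass bowl, a bystander: 80 mm across the rim, 65 mm high. Origin under its centre.
- marver: Black graphite paddle lying flat, a bystander: plate 75 x 110 x 14 mm with a 100 mm wooden handle towards +y. Origin under the plate's centre.
- jar: Closed blue-grey jar with a black lid, a bystander: 60 mm across, 85 mm high. Origin under its centre.

How it is judged:
By the outcome, as a careful person would: the job done as asked, in the order asked, and still so for the second after the job is handed in, with the robot touching nothing.
It also fails if it takes over 69 s, if anything falls off the work surface, if the arm or the gripper's body presses on something with over 40 N, if the wrist force passes 120 N, or if a joint passes its speed limit or range.

## Working session

There is one attempt and no reset: what is moved stays moved. The work goes in short steps, Python scripts to look and compute and a tool call to move; the robot and the scene stay as the last step left them, time stands still between calls to the robot, and variables do not carry over. Pictures are saved under pics/ and viewed, and the job is handed in when it is done.

Besides the shell and the picture viewer there is one more tool, called after "Emit:" by a JSON object that holds its "fn" and its "kwargs", one argument or row to a line. step_arm: Moves the arm, as the interface text tells. Shifts and turns lie within -1 to 1; 1 stands for 40 mm of shift or 360 degrees of turn. Its arguments: {"type":"object","properties":{"plan":{"type":"array"},"fingers":{"type":"number"},"force":{"type":"number"}},"required":["plan"]}

```bash
mkdir -p pics; ls
cat > h.py <<'E'
import numpy as np, cv2
from station import bot
def snap(n,f):
    o=bot.get_obs(); im,d=bot.read_camera(n)
    cv2.imwrite(f'pics/{f}.png',im[:,:,::-1]); np.savez(f'pics/{f}.npz',im=im,d=d,p=o['eef_pos'],r=o['tool_rot']); return o,im,d
E
python3 - <<'E'
from h import *
for n in ('scene','top'):
    snap(n,n+'0')
    m=bot.camera_model(n); print(n,m)
print(bot.camera_model('wrist')); print(bot.get_obs(), bot.pinch_z)
E
```

```text
pics
scene {'mtx': array([[478.09685318,   0.        , 318.43681684],
       [  0.        , 478.09685318, 205.83344709],
       [  0.        ,   0.        ,   1.        ]]), 'origin': array([ 1.10927218, -0.10393452,  0.98678403]), 'rotation': array([0.73575289, 0.20270314, 0.17523351, 0.62199062])}
top {'mtx': array([[439.17258293,   0.        , 322.43592536],
       [  0.        , 439.17258293, 207.07939942],
       [  0.        ,   0.        ,   1.        ]]), 'origin': array([ 0.50091621, -0.03662253,  1.11532548]), 'rotation': array([-0.69620277, -0.03931538,  0.03111057,  0.71609226])}
{'mtx': array([[346.11406818,   0.        , 319.89583378],
       [  0.        , 346.11406818, 205.09536802],
       [  0.        ,   0.        ,   1.        ]]), 'T_tool_cam': array([[-5.19288610e-04,  3.24920965e-01, -9.45741031e-01,
        -1.42551967e-01],
       [ 9.99999424e-01, -7.19287635e-04, -7.96200988e-04,
        -6.86811716e-04],
       [-9.38962223e-04, -9.45740900e-01, -3.24920404e-01,
        -8.43902691e-02],
       [ 0.00000000e+00,  0.00000000e+00,  0.00000000e+00,
         1.00000000e+00]])}
{'t': 0.1, 'q': array([-1.20907887,  0.47770317,  0.02234673,  1.55635384, -0.01149587,
        1.10926175, -0.08316106]), 'joint_vel': array([-0.00016196, -0.00235332,  0.00156451, -0.00330009,  0.00068038,
        0.0013293 ,  0.00129271]), 'joint_torque': array([ 4.70986037e-03, -5.97752559e+01,  1.61389042e+00, -2.81952864e+01,
        1.28735224e-02,  5.09095189e-03, -7.20735045e-06]), 'eef_pos': array([0.30536426, 0.60139228, 0.23043204]), 'tool_rot': array([ 0.68759324,  0.16403898,  0.68777229, -0.16515455]), 'contact_force': array([-0.81190919,  0.14202622, -0.50683205]), 'torque': array([-0.04373138,  0.03783453, -0.01921404]), 'gripper_width': 1.0035792759337054} 0.0187
```

View pics/scene0.png

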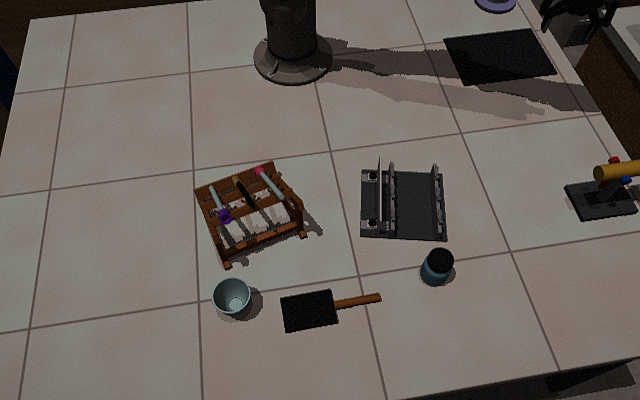

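View pics/top0.png

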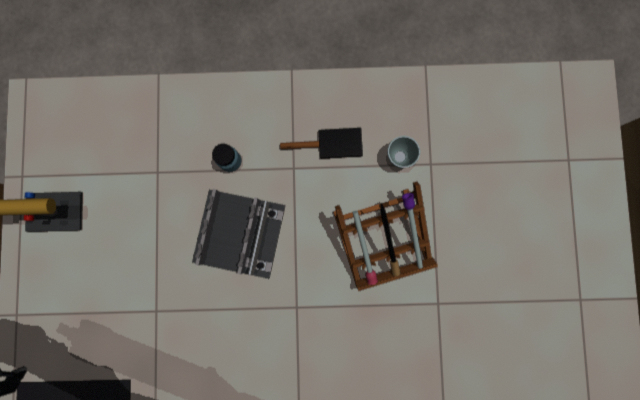

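Run:
```python
import cv2
a=cv2.imread('pics/top0.png'); 
cv2.imwrite('pics/topc1.png',cv2.resize(a[170:300,180:300],None,fx=5,fy=4.6,interpolation=cv2.INTER_CUBIC)[:600])
cv2.imwrite('pics/topc2.png',cv2.resize(a[170:300,320:450],None,fx=4.6,fy=4.6,interpolation=cv2.INTER_CUBIC)*1)
a=cv2.imread('pics/scene0.png'); 
cv2.imwrite('pics/scc1.png',cv2.resize(a[145:265,180:460],None,fx=2.85,fy=2.85,interpolation=cv2.INTER_CUBIC))
```

```text
(no output)
```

View pics/topc1.png

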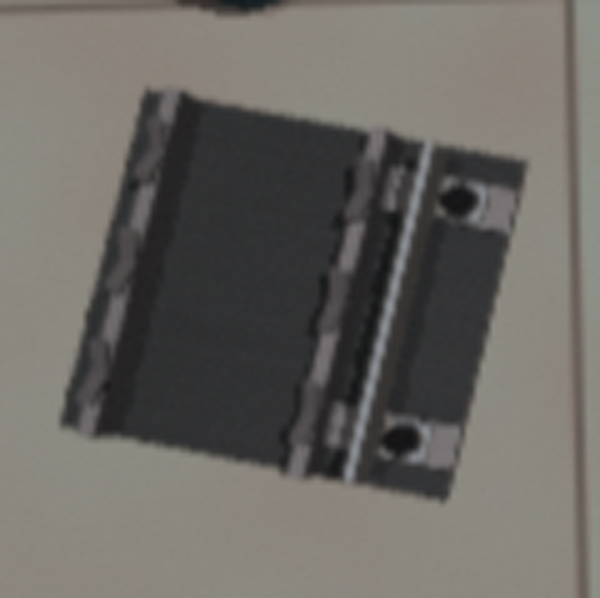

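View pics/topc2.png

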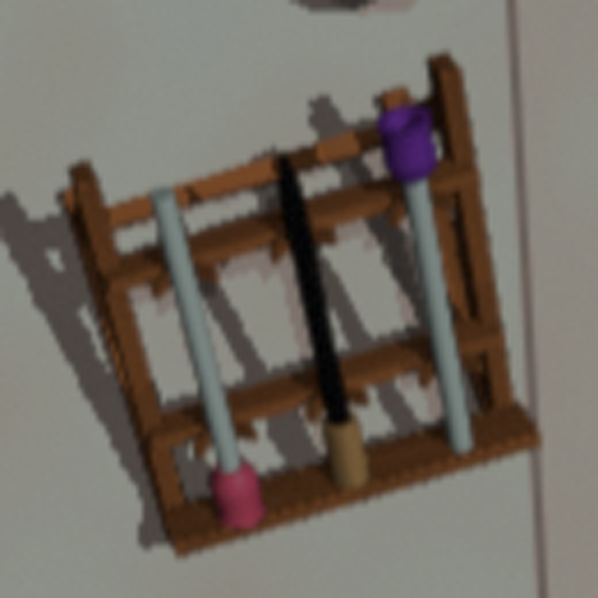

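View pics/scc1.png

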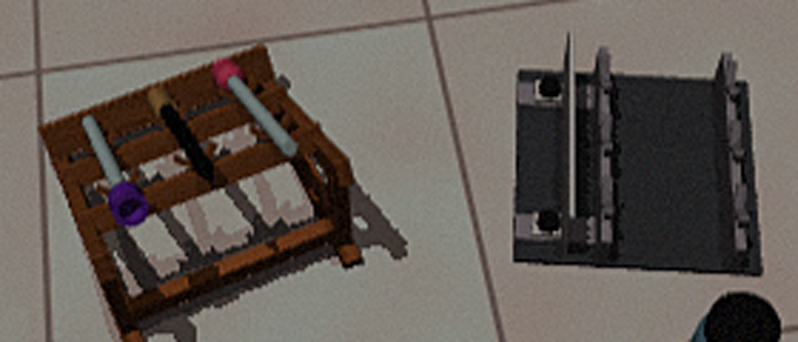

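```bash
cat >> h.py <<'E'
from scipy.spatial.transform import Rotation as R
def rot(q): return R.from_quat([q[1],q[2],q[3],q[0]]).as_matrix()
def ray(n,uv,p=None,r=None):
    m=bot.camera_model(n); K=m['mtx']
    uv=np.atleast_2d(np.array(uv,float))
    d=np.c_[(uv[:,0]-K[0,2])/K[0,0],-(uv[:,1]-K[1,2])/K[1,1],-np.ones(len(uv))]
    if n=='wrist':
        T=m['T_tool_cam']; Rw=rot(r); return p+Rw@T[:3,3], d@(Rw@T[:3,:3]).T
    return m['origin'], d@rot(m['rotation']).T
def onz(n,uv,z,p=None,r=None):
    o,d=ray(n,uv,p,r); return o+d*((z-o[2])/d[:,2])[:,None]
def bydepth(n,uv,dep,p=None,r=None):
    o,d=ray(n,uv,p,r); uv=np.atleast_2d(np.array(uv)).round().astype(int); return o+d*dep[uv[:,1],uv[:,0]][:,None]
E
python3 - <<'E'
from h import *
np.set_printoptions(precision=4,suppress=True)
z=np.load('pics/top0.npz'); d=z['d']
c1=lambda u,v:(180+u/5-.4,170+v/4.6-.4)
c2=lambda u,v:(320+u/4.6-.4,170+v/4.6-.4)
print('rail+50',onz('top',[c1(170,90),c1(88,432)],.061), 'rail-55',onz('top',[c1(378,132),c1(298,472)],.061))
print('stop top',onz('top',[c1(430,142),c1(349,480)],.073))
for a,b in (((170,90),(88,432)),((378,132),(298,472))):
  print(bydepth('top',[c1(*(np.array(a)*(1-t)+np.array(b)*t)) for t in (.05,.25,.5,.75,.95)],d)[:,2])
print('sole',onz('top',[c1(525,160),c1(447,500),c1(62,428),c1(147,90)],.006))
for nm,a,b in (('purple',(418,180),(460,445)),('pink',(165,195),(230,470))):
  P=bydepth('top',[c2(*(np.array(a)*(1-t)+np.array(b)*t)) for t in np.linspace(.03,.97,9)],d); print(nm,P)
print('purplehead',bydepth('top',[c2(410,160)],d),'pink head',bydepth('top',[c2(238,500)],d))
for nm,uv in (('bowl',(403,153)),('jar',(225,157)),):print(nm,bydepth('top',[uv],d))
E
```

```text
rail+50 [[0.6578 0.2374 0.061 ]
 [0.4796 0.2773 0.061 ]] rail-55 [[0.6326 0.1364 0.061 ]
 [0.4563 0.1768 0.061 ]]
stop top [[0.6251 0.1096 0.073 ]
 [0.4521 0.1503 0.073 ]]
[0.0427 0.0541 0.0464 0.0595 0.0457]
[0.0471 0.0602 0.0482 0.0635 0.0436]
sole [[0.6217 0.0707 0.006 ]
 [0.4368 0.1133 0.006 ]
 [0.481  0.3068 0.006 ]
 [0.6664 0.2635 0.006 ]]
purple [[ 0.5847 -0.2214  0.1475]
 [ 0.5706 -0.2256  0.134 ]
 [ 0.5559 -0.229   0.125 ]
 [ 0.5409 -0.2321  0.1178]
 [ 0.5259 -0.236   0.1068]
 [ 0.5105 -0.2405  0.0927]
 [ 0.4948 -0.2434  0.0867]
 [ 0.4788 -0.2482  0.0714]
 [ 0.4624 -0.253   0.0565]]
pink [[ 0.5792 -0.099   0.1664]
 [ 0.5646 -0.1027  0.1566]
 [ 0.5497 -0.1066  0.1453]
 [ 0.5346 -0.1108  0.1307]
 [ 0.5189 -0.1142  0.1266]
 [ 0.5032 -0.1186  0.1111]
 [ 0.487  -0.123   0.0976]
 [ 0.4706 -0.127   0.0882]
 [ 0.4538 -0.1315  0.0738]]
purplehead [[ 0.5966 -0.2143  0.1648]] pink head [[ 0.4342 -0.1361  0.0711]]
bowl [[ 0.7459 -0.236   0.0035]]
jar [[0.731  0.2035 0.0856]]
```

```bash
cat >> h.py <<'E'
PZ=bot.pinch_z
def frame(xd,zd):
    xd=np.array(xd,float);xd/=np.linalg.norm(xd);zd=np.array(zd,float);zd-=xd*(zd@xd);zd/=np.linalg.norm(zd)
    return np.c_[xd,np.cross(zd,xd),zd]
def plan(p1,R1,n=None,vmax=.036,amax=10.,p0=None,R0=None):
    o=bot.get_obs()
    if p0 is None: p0=o['eef_pos'];R0=rot(o['tool_rot'])
    p0=np.array(p0);p1=np.array(p1)
    w=R.from_matrix(R0.T@R1).as_rotvec(); a=np.degrees(np.linalg.norm(w))
    if n is None: n=int(max(1,np.ceil(np.linalg.norm(p1-p0)/vmax),np.ceil(a/amax)))
    print('n',n,'ang',a,'dist',np.linalg.norm(p1-p0))
    p=p0;Rc=R0;rows=[]
    for i in range(n):
        pt=p0+(p1-p0)*(i+1)/n
        s=np.round(Rc.T@(pt-p)/.04,3); t=np.round(w/n/2/np.pi,4)
        rows.append(list(map(float,s))+list(map(float,t)))
        p=p+Rc@s*.04; Rc=Rc@R.from_rotvec(t*2*np.pi).as_matrix()
    for i in range(0,n,8): print(rows[i:i+8])
    print('err',np.round(p-p1,4))
def st():
    o=bot.get_obs(); np.set_printoptions(precision=4,suppress=True); r=rot(o['tool_rot'])
    print('t',o['t'],'p',o['eef_pos'],'q',o['q'],'\nF',o['contact_force'],'w',o['gripper_width'],'x',r[:,0],'z',r[:,2])
RY=np.radians(14.5); u=np.array([np.cos(RY),np.sin(RY),0]); up=np.array([0,0,1.])
AX=np.cos(np.radians(35))*u+np.sin(np.radians(35))*up   # uphill
XD=np.sin(np.radians(35))*u-np.cos(np.radians(35))*up
E
python3 - <<'E'
from h import *
M=np.array([.533,-.234,.105])
# purple: z=-head = -AX
plan(M+XD*(PZ-.1)+[0,0,0], frame(XD,-AX))
print(M+XD*(PZ-.1))
E
```

```text
n 25 ang 140.60576211799798 dist 0.8684975567383003
[[0.06, -0.673, 0.546, 0.0148, 0.0018, 0.0047], [0.034, -0.62, 0.607, 0.0148, 0.0018, 0.0047], [0.01, -0.562, 0.662, 0.0148, 0.0018, 0.0047], [-0.014, -0.498, 0.712, 0.0148, 0.0018, 0.0047], [-0.035, -0.429, 0.754, 0.0148, 0.0018, 0.0047], [-0.057, -0.355, 0.79, 0.0148, 0.0018, 0.0047], [-0.074, -0.279, 0.819, 0.0148, 0.0018, 0.0047], [-0.091, -0.199, 0.841, 0.0148, 0.0018, 0.0047]]
[[-0.105, -0.118, 0.854, 0.0148, 0.0018, 0.0047], [-0.118, -0.034, 0.86, 0.0148, 0.0018, 0.0047], [-0.126, 0.049, 0.858, 0.0148, 0.0018, 0.0047], [-0.134, 0.132, 0.848, 0.0148, 0.0018, 0.0047], [-0.138, 0.214, 0.83, 0.0148, 0.0018, 0.0047], [-0.14, 0.295, 0.805, 0.0148, 0.0018, 0.0047], [-0.139, 0.372, 0.772, 0.0148, 0.0018, 0.0047], [-0.135, 0.446, 0.733, 0.0148, 0.0018, 0.0047]]
[[-0.129, 0.516, 0.686, 0.0148, 0.0018, 0.0047], [-0.121, 0.582, 0.634, 0.0148, 0.0018, 0.0047], [-0.109, 0.641, 0.576, 0.0148, 0.0018, 0.0047], [-0.095, 0.694, 0.512, 0.0148, 0.0018, 0.0047], [-0.08, 0.742, 0.445, 0.0148, 0.0018, 0.0047], [-0.062, 0.782, 0.373, 0.0148, 0.0018, 0.0047], [-0.042, 0.815, 0.298, 0.0148, 0.0018, 0.0047], [-0.021, 0.839, 0.221, 0.0148, 0.0018, 0.0047]]
[[0.003, 0.857, 0.141, 0.0148, 0.0018, 0.0047]]
err [ 0.  0. -0.]
[ 0.48785357 -0.24567566  0.17159706]
```

Run:
```python
from h import *
o=bot.get_obs()
Rm=frame(-up,[np.cos(np.radians(-95)),np.sin(np.radians(-95)),0])
plan([.50,.2,.30],Rm,n=12)
plan([.47,-.22,.30],frame(-up,-u),p0=[.50,.2,.30],R0=Rm,n=12)
```

```text
n 12 ang 68.07904260697337 dist 0.4514848167006627
[[-0.144, -0.562, 0.74, 0.0158, 0.0, 0.0], [-0.144, -0.486, 0.792, 0.0158, 0.0, 0.0], [-0.144, -0.406, 0.837, 0.0158, 0.0, 0.0], [-0.144, -0.32, 0.873, 0.0158, 0.0, 0.0], [-0.144, -0.232, 0.9, 0.0158, 0.0, 0.0], [-0.144, -0.142, 0.918, 0.0158, 0.0, 0.0], [-0.144, -0.05, 0.928, 0.0158, 0.0, 0.0], [-0.144, 0.042, 0.929, 0.0158, 0.0, 0.0]]
[[-0.144, 0.134, 0.92, 0.0158, 0.0, 0.0], [-0.143, 0.224, 0.902, 0.0158, 0.0, 0.0], [-0.144, 0.313, 0.875, 0.0158, 0.0, 0.0], [-0.144, 0.398, 0.84, 0.0158, 0.0, 0.0]]
err [ 0.  0. -0.]
n 12 ang 70.5 dist 0.421070065428546
[[0.0, 0.014, 0.877, 0.0163, 0.0, 0.0], [0.0, 0.104, 0.871, 0.0163, 0.0, 0.0], [0.0, 0.192, 0.856, 0.0163, 0.0, 0.0], [0.0, 0.278, 0.832, 0.0163, 0.0, 0.0], [0.0, 0.363, 0.799, 0.0163, 0.0, 0.0], [0.0, 0.442, 0.758, 0.0163, 0.0, 0.0], [0.0, 0.517, 0.708, 0.0163, 0.0, 0.0], [0.0, 0.587, 0.652, 0.0163, 0.0, 0.0]]
[[0.0, 0.65, 0.589, 0.0163, 0.0, 0.0], [0.0, 0.707, 0.519, 0.0163, 0.0, 0.0], [0.0, 0.757, 0.444, 0.0163, 0.0, 0.0], [0.0, 0.798, 0.364, 0.0163, 0.0, 0.0]]
err [0. 0. 0.]
```

Emit:
{"fn": "step_arm", "kwargs": {
  "plan": [
    [-0.14, -0.56, 0.74, 0.016, 0, 0],
    [-0.14, -0.49, 0.79, 0.016, 0, 0],
    [-0.14, -0.41, 0.84, 0.016, 0, 0],
    [-0.14, -0.32, 0.87, 0.016, 0, 0],
    [-0.14, -0.23, 0.9, 0.016, 0, 0],
    [-0.14, -0.14, 0.92, 0.016, 0, 0],
    [-0.14, -0.05, 0.93, 0.016, 0, 0],
    [-0.14, 0.04, 0.93, 0.016, 0, 0]
  ],
  "fingers": 0.2,
  "force": 30
}}

```text
t: 1.1
eef_pos: [0.435, 0.3313, 0.2765]
tool_rot: [0.567, 0.422, 0.567, -0.422]
contact_force: [-0.6, -0.5, -0.2]
gripper_width: 0.399
```

```bash
python3 -c "
from h import *
st()"
```

```text
t 1.1 p [0.435  0.3313 0.2765] q [-0.9914  0.2236  0.2688  1.8253 -0.0661  1.1012 -0.4083] 
F [-0.6449 -0.4739 -0.2108] w 0.39925689167238604 x [ 0.0001  0.0001 -1.    ] z [ 0.2865 -0.9581 -0.    ]
```

Emit:
{"fn": "step_arm", "kwargs": {
  "plan": [
    [-0.14, 0.13, 0.92, 0.016, 0, 0],
    [-0.14, 0.22, 0.9, 0.016, 0, 0],
    [-0.14, 0.31, 0.88, 0.016, 0, 0],
    [-0.14, 0.4, 0.84, 0.016, 0, 0],
    [0, 0.02, 0.88, 0.016, 0, 0],
    [0, 0.1, 0.87, 0.016, 0, 0],
    [0, 0.19, 0.86, 0.016, 0, 0],
    [0, 0.28, 0.83, 0.016, 0, 0]
  ]
}}

```text
t: 2.1
eef_pos: [0.4849, 0.0563, 0.2987]
tool_rot: [0.356, 0.611, 0.356, -0.611]
contact_force: [0.3, 0.3, -0.4]
gripper_width: 0.401
```

Emit:
{"fn": "step_arm", "kwargs": {
  "plan": [
    [0, 0.36, 0.8, 0.016, 0, 0],
    [0, 0.44, 0.76, 0.016, 0, 0],
    [0, 0.52, 0.71, 0.016, 0, 0],
    [0, 0.59, 0.65, 0.016, 0, 0],
    [0, 0.65, 0.59, 0.016, 0, 0],
    [0, 0.71, 0.52, 0.016, 0, 0],
    [0, 0.76, 0.44, 0.016, 0, 0],
    [0, 0.8, 0.36, 0.016, 0, 0]
  ]
}}

```text
t: 3.1
eef_pos: [0.4635, -0.2239, 0.2986]
tool_rot: [0.089, 0.702, 0.089, -0.701]
contact_force: [-0.1, 0.2, 0.4]
gripper_width: 0.395
```

```bash
python3 -c "
from h import *
st()
M=np.array([.533,-.234,.105])
plan(M+XD*(PZ-.1), frame(XD,-AX))
"
```

```text
t 3.1 p [ 0.4635 -0.2239  0.2986] q [-0.3999  0.1774  0.8432  1.8906 -0.1459  1.1362 -0.821 ] 
F [-0.053   0.1537  0.4088] w 0.39513771441692774 x [ 0.0003 -0.0001 -1.    ] z [-0.9683 -0.2499 -0.0003]
n 4 ang 34.98456967054457 dist 0.13118601559119394
[[0.794, 0.17, -0.113, -0.0, 0.0243, -0.0], [0.802, 0.17, 0.009, -0.0, 0.0243, -0.0], [0.792, 0.17, 0.131, -0.0, 0.0243, -0.0], [0.762, 0.169, 0.249, -0.0, 0.0243, -0.0]]
err [0. 0. 0.]
```

Emit:
{"fn": "step_arm", "kwargs": {
  "plan": [
    [0.79, 0.17, -0.11, 0, 0.0243, 0],
    [0.8, 0.17, 0.01, 0, 0.0243, 0],
    [0.79, 0.17, 0.13, 0, 0.0243, 0],
    [0.76, 0.17, 0.25, 0, 0.0243, 0],
    [0, 0, 0, 0, 0, 0]
  ]
}}

```text
t: 3.72
eef_pos: [0.4829, -0.2336, 0.1909]
tool_rot: [0.059, 0.854, 0.122, -0.503]
contact_force: [0.1, -0.2, -0.3]
gripper_width: 0.396
```

```bash
python3 -c "
from h import *
st(); snap('wrist','w1'); snap('top','top1')
"
```

```text
t 3.725 p [ 0.4829 -0.2336  0.1909] q [-0.0089  0.2206  0.656   2.2179 -0.9762  0.661   0.078 ] 
F [ 0.1218 -0.1671 -0.304 ] w 0.39573288219548286 x [ 0.4639  0.1495 -0.8732] z [-0.8447 -0.2227 -0.4868]
```

View pics/w1.png

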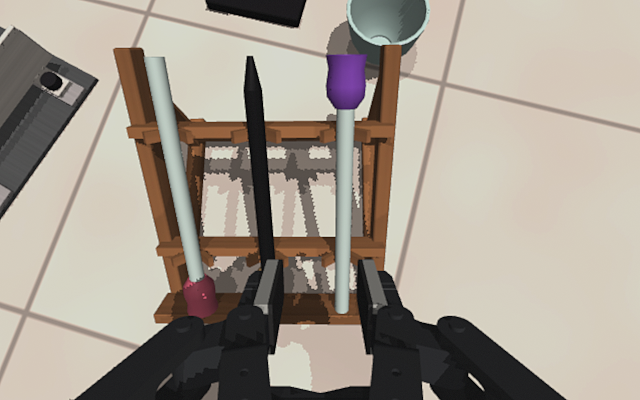

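```bash
cat > fit.py <<'E'
from h import *
def shaft(f,n,a,b,half,k=60):
    z=np.load(f'pics/{f}.npz'); d=z['d']; p,r=z['p'],z['r']
    a=np.array(a,float);b=np.array(b,float)
    im=z['im'].astype(int); C=[]
    for t in np.linspace(0,1,k):
        c=a+(b-a)*t; row=int(round(c[1])); cols=np.arange(int(c[0])-half,int(c[0])+half+1)
        px=im[row,cols]; m=(px[:,1]>px[:,0]+2)&(px.sum(1)>300)
        if m.sum()>4: C.append((cols[m].mean(),row,np.median(d[row,cols[m]])))
    C=np.array(C); o,dr=ray(n,C[:,:2],p,r); P=o+dr*C[:,2:3]
    # remove outliers
    m=P.mean(0);_,_,V=np.linalg.svd(P-m);v=V[0]*np.sign(V[0][2]); res=np.linalg.norm((P-m)-np.outer((P-m)@v,v),axis=1)
    k=res<.006; P=P[k];m=P.mean(0);_,_,V=np.linalg.svd(P-m);v=V[0]*np.sign(V[0][2])
    print(n,k.sum(),'mean',m,'dir',v,'yaw',np.degrees(np.arctan2(v[1],v[0])),'pitch',np.degrees(np.arcsin(v[2])),'res',res[k].mean())
    nrm=np.cross(v,np.cross([0,0,1],v)); 
    return m-nrm/np.linalg.norm(nrm)*.005,v
E
python3 - <<'E'
from fit import *
np.set_printoptions(precision=4,suppress=True)
for nm,a,b in (('purple',(345,115),(342,305)),('pink',(157,60),(195,270))):
    m,v=shaft('w1','wrist',a,b,12)
    print(nm,'axis at z=.105',m+v*(.105-m[2])/v[2])
z=np.load('pics/w1.npz')
for uv in ((342,311),(346,57),(156,58),(200,314)): print(uv,bydepth('wrist',[uv],z['d'],z['p'],z['r']))
E
```

```text
wrist 60 mean [ 0.5267 -0.2372  0.1051] dir [0.7909 0.2167 0.5723] yaw 15.319708690597933 pitch 34.91391057875051 res 0.0002698321558732833
purple axis at z=.105 [ 0.535 -0.235  0.105]
wrist 60 mean [ 0.5228 -0.1159  0.1248] dir [0.7903 0.2177 0.5728] yaw 15.401626612342655 pitch 34.94295450952281 res 0.00031382027669315436
pink axis at z=.105 [ 0.5038 -0.1212  0.105 ]
(342, 311) [[ 0.4551 -0.2573  0.0545]]
(346, 57) [[ 0.6064 -0.2146  0.1717]]
(156, 58) [[ 0.5802 -0.1016  0.1657]]
(200, 314) [[ 0.4215 -0.1442  0.0598]]
```

```bash
sed -i 's/radians(14.5)/radians(15.35)/' h.py
python3 - <<'E'
from h import *
M=np.array([.535,-.235,.105]); Rg=frame(XD,-AX)
plan(M+XD*(PZ-.07),Rg,n=4)
plan(M+XD*(PZ+.001),Rg,n=4,p0=M+XD*(PZ-.07),R0=Rg)
E
```

```text
n 4 ang 5.87685292840126 dist 0.05167734523071417
[[0.304, 0.101, 0.045, -0.0002, 0.004, 0.0008], [0.302, 0.099, 0.052, -0.0002, 0.004, 0.0008], [0.302, 0.098, 0.061, -0.0002, 0.004, 0.0008], [0.301, 0.096, 0.068, -0.0002, 0.004, 0.0008]]
err [-0. -0. -0.]
n 4 ang 0.0 dist 0.07100000000000002
[[0.444, 0.0, -0.0, 0.0, 0.0, 0.0], [0.443, 0.0, -0.0, 0.0, 0.0, 0.0], [0.444, -0.0, 0.0, 0.0, 0.0, 0.0], [0.444, 0.0, 0.0, 0.0, 0.0, 0.0]]
err [ 0.  0. -0.]
```

Emit:
{"fn": "step_arm", "kwargs": {
  "plan": [
    [0.3, 0.1, 0.05, 0, 0.004, 0.001],
    [0.3, 0.1, 0.05, 0, 0.004, 0.001],
    [0.3, 0.1, 0.06, 0, 0.004, 0.001],
    [0.3, 0.1, 0.07, 0, 0.004, 0.001],
    [0, 0, 0, 0, 0, 0],
    [0, 0, 0, 0, 0, 0]
  ]
}}

```text
t: 4.58
eef_pos: [0.5077, -0.2421, 0.1481]
tool_rot: [0.062, 0.88, 0.117, -0.456]
contact_force: [0.7, 0.4, 0.3]
gripper_width: 0.404
```

Run:
```python
from h import *
st();M=np.array([.535,-.235,.105]); Rg=frame(XD,-AX)
plan(M+XD*(PZ+.001),Rg,n=5)
```

```text
t 4.575 p [ 0.5077 -0.2421  0.1481] q [ 0.2147  0.3275  0.4385  2.2523 -1.3631  0.605   0.4809] 
F [0.7479 0.3539 0.3275] w 0.4035856983371999 x [ 0.5565  0.1489 -0.8174] z [-0.7886 -0.2153 -0.5761]
n 5 ang 0.28153969077447955 dist 0.0712413559583489
[[0.356, 0.001, 0.009, -0.0, -0.0001, -0.0001], [0.356, 0.001, 0.009, -0.0, -0.0001, -0.0001], [0.356, 0.001, 0.009, -0.0, -0.0001, -0.0001], [0.356, 0.001, 0.008, -0.0, -0.0001, -0.0001], [0.356, 0.002, 0.008, -0.0, -0.0001, -0.0001]]
err [ 0. -0.  0.]
```

Emit:
{"fn": "step_arm", "kwargs": {
  "plan": [
    [0.36, 0, 0.01, 0, 0, 0],
    [0.36, 0, 0.01, 0, 0, 0]
  ]
}}

```text
t: 4.82
eef_pos: [0.5234, -0.2375, 0.1238]
tool_rot: [0.063, 0.88, 0.117, -0.456]
contact_force: [-0.4, -0.4, -1.9]
gripper_width: 0.397
```

Run:
```python
from h import *
st();M=np.array([.535,-.235,.105]); Rg=frame(XD,-AX)
plan(M+XD*(PZ+.001),Rg,n=3)
```

```text
t 4.825 p [ 0.5234 -0.2375  0.1238] q [ 0.5245  0.3643  0.039   2.2261 -1.3633  0.4585  0.49  ] 
F [-0.4018 -0.3743 -1.9026] w 0.39730891606677615 x [ 0.5564  0.1485 -0.8175] z [-0.7883 -0.2166 -0.5759]
n 3 ang 0.28699198090035827 dist 0.04191575985432773
[[0.349, 0.004, 0.01, 0.0, -0.0002, -0.0002], [0.349, 0.005, 0.01, 0.0, -0.0002, -0.0002], [0.349, 0.006, 0.009, 0.0, -0.0002, -0.0002]]
err [-0. -0.  0.]
```

Emit:
{"fn": "step_arm", "kwargs": {
  "plan": [
    [0.26, 0, 0.01, 0, 0, 0],
    [0.26, 0, 0.01, 0, 0, 0],
    [0.26, 0, 0.01, 0, 0, 0],
    [0.26, 0, 0.01, 0, 0, 0]
  ]
}}

```text
t: 5.32
eef_pos: [0.5449, -0.2324, 0.0885]
tool_rot: [0.062, 0.88, 0.116, -0.456]
contact_force: [0.5, -0.3, -0.7]
gripper_width: 0.399
```

Run:
```python
from h import *
st();M=np.array([.535,-.235,.105]); Rg=frame(XD,-AX)
plan(M+XD*(PZ+.001),Rg,n=1)
```

```text
t 5.325 p [ 0.5449 -0.2324  0.0885] q [ 0.8242  0.4739 -0.3604  2.1887 -1.3559  0.2693  0.5198] 
F [ 0.4535 -0.2651 -0.7454] w 0.39941180387810893 x [ 0.5563  0.1478 -0.8177] z [-0.7888 -0.2154 -0.5756]
n 1 ang 0.3114794484442957 dist 0.0010938736570387164
[[0.007, -0.002, -0.026, -0.0002, -0.0004, -0.0007]]
err [-0. -0. -0.]
```

Positioned. Close the jaws.

Emit:
{"fn": "step_arm", "kwargs": {
  "plan": [
    [0, 0, 0, 0, 0, 0],
    [0, 0, 0, 0, 0, 0],
    [0, 0, 0, 0, 0, 0],
    [0, 0, 0, 0, 0, 0],
    [0, 0, 0, 0, 0, 0]
  ],
  "fingers": 1,
  "force": 40
}}

```text
t: 5.95
eef_pos: [0.5442, -0.2324, 0.0883]
tool_rot: [0.062, 0.88, 0.116, -0.456]
contact_force: [0.1, -1.3, 2.3]
gripper_width: 0.125
```

Run:
```python
from h import *
st();snap('wrist','w2')
```

```text
t 5.95 p [ 0.5442 -0.2324  0.0883] q [ 0.825   0.4737 -0.36    2.1898 -1.3581  0.2704  0.5224] 
F [ 0.1072 -1.3164  2.2999] w 0.12463413842232061 x [ 0.5563  0.1484 -0.8176] z [-0.7889 -0.2149 -0.5758]
```

View pics/w2.png

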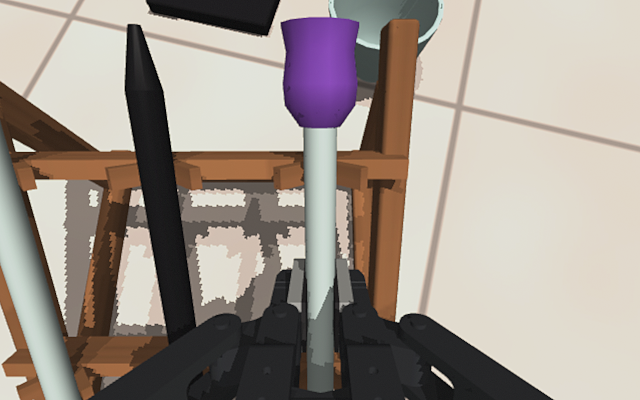

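Run:
```python
from h import *
o=bot.get_obs();p=o['eef_pos']-XD*.06;Rg=rot(o['tool_rot'])
plan(p,Rg,n=5)
plan([.53,-.20,.30],frame(-up,-u),p0=p,R0=Rg,n=6)
```

```text
n 5 ang 0.0 dist 0.06
[[-0.3, 0.001, -0.001, 0.0, 0.0, 0.0], [-0.3, 0.002, -0.001, 0.0, 0.0, 0.0], [-0.3, 0.001, -0.001, 0.0, 0.0, 0.0], [-0.3, 0.001, -0.0, 0.0, 0.0, 0.0], [-0.3, 0.001, -0.001, 0.0, 0.0, 0.0]]
err [-0.  0. -0.]
n 6 ang 35.16268777453751 dist 0.16875051943823602
[[-0.484, -0.145, -0.489, -0.0001, -0.0163, -0.0001], [-0.531, -0.144, -0.437, -0.0001, -0.0163, -0.0001], [-0.573, -0.145, -0.381, -0.0001, -0.0163, -0.0001], [-0.609, -0.145, -0.32, -0.0001, -0.0163, -0.0001], [-0.639, -0.145, -0.257, -0.0001, -0.0163, -0.0001], [-0.661, -0.145, -0.189, -0.0001, -0.0163, -0.0001]]
err [-0. -0. -0.]
```

Emit:
{"fn": "step_arm", "kwargs": {
  "plan": [
    [-0.3, 0, 0, 0, 0, 0],
    [-0.3, 0, 0, 0, 0, 0],
    [-0.3, 0, 0, 0, 0, 0],
    [-0.3, 0, 0, 0, 0, 0],
    [-0.3, 0, 0, 0, 0, 0]
  ]
}}

```text
t: 6.62
eef_pos: [0.5099, -0.241, 0.1374]
tool_rot: [0.061, 0.88, 0.117, -0.457]
contact_force: [0.1, 0.4, -0.5]
gripper_width: 0.124
```

Emit:
{"fn": "step_arm", "kwargs": {
  "plan": [
    [-0.7, 0, -0.3, 0, 0, 0],
    [-0.53, -0.14, -0.44, 0, -0.0163, 0],
    [-0.57, -0.14, -0.38, 0, -0.0163, 0],
    [-0.61, -0.14, -0.32, 0, -0.0163, 0],
    [-0.64, -0.14, -0.26, 0, -0.0163, 0],
    [-0.66, -0.14, -0.19, 0, -0.0163, 0],
    [0, 0, 0, 0, -0.0163, 0]
  ]
}}

```text
t: 7.5
eef_pos: [0.5045, -0.2145, 0.2946]
tool_rot: [0.093, 0.718, 0.099, -0.683]
contact_force: [-0.2, 0.1, -0.9]
gripper_width: 0.126
```

Run:
```python
from h import *
st();snap('wrist','w3')
```

```text
t 7.5 p [ 0.5045 -0.2145  0.2946] q [ 0.2372  0.1894  0.0794  1.8155 -0.05    1.0971 -0.9612] 
F [-0.1967  0.1069 -0.8824] w 0.12643819624829164 x [ 0.0479  0.0155 -0.9987] z [-0.9618 -0.269  -0.0503]
```

View pics/w3.png

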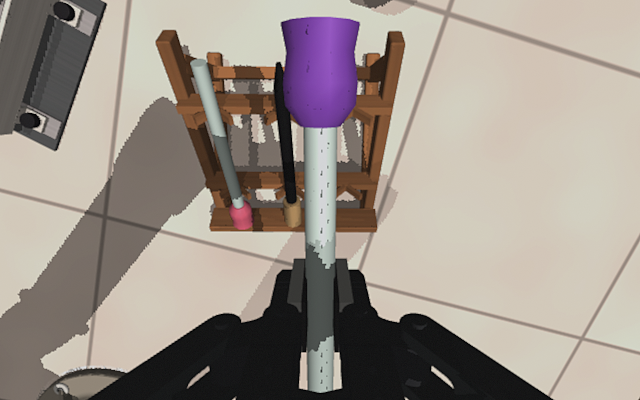

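```bash
cat >> h.py <<'E'
RX=np.radians(77.2); rx=np.array([np.cos(RX),np.sin(RX),0]); ry=np.array([-rx[1],rx[0],0]); RO=np.array([.5571,.2094,0])
RR=frame(-up,-rx)
E
python3 - <<'E'
from h import *
plan(RO+rx*.03+up*.26,RR,n=15)
E
```

```text
n 15 ang 61.439701845162226 dist 0.45642883804177886
[[0.071, -0.698, -0.295, -0.0114, -0.0005, -0.0002], [0.071, -0.674, -0.344, -0.0114, -0.0005, -0.0002], [0.071, -0.649, -0.392, -0.0114, -0.0005, -0.0002], [0.07, -0.618, -0.437, -0.0114, -0.0005, -0.0002], [0.069, -0.586, -0.481, -0.0114, -0.0005, -0.0002], [0.069, -0.549, -0.521, -0.0114, -0.0005, -0.0002], [0.068, -0.511, -0.56, -0.0114, -0.0005, -0.0002], [0.066, -0.469, -0.595, -0.0114, -0.0005, -0.0002]]
[[0.065, -0.425, -0.627, -0.0114, -0.0005, -0.0002], [0.063, -0.38, -0.657, -0.0114, -0.0005, -0.0002], [0.062, -0.331, -0.682, -0.0114, -0.0005, -0.0002], [0.06, -0.281, -0.704, -0.0114, -0.0005, -0.0002], [0.059, -0.231, -0.723, -0.0114, -0.0005, -0.0002], [0.056, -0.178, -0.737, -0.0114, -0.0005, -0.0002], [0.054, -0.124, -0.749, -0.0114, -0.0005, -0.0002]]
err [ 0.  0. -0.]
```

Emit:
{"fn": "step_arm", "kwargs": {
  "plan": [
    [0.07, -0.7, -0.3, -0.0114, -0.0005, 0],
    [0.07, -0.67, -0.34, -0.0114, -0.0005, 0],
    [0.07, -0.65, -0.39, -0.0114, -0.0005, 0],
    [0.07, -0.62, -0.44, -0.0114, -0.0005, 0],
    [0.07, -0.59, -0.48, -0.0114, -0.0005, 0],
    [0.07, -0.55, -0.52, -0.0114, -0.0005, 0],
    [0.07, -0.51, -0.56, -0.0114, -0.0005, 0],
    [0.07, -0.47, -0.6, -0.0114, -0.0005, 0]
  ]
}}

```text
t: 8.55
eef_pos: [0.5356, 0.0288, 0.2732]
tool_rot: [0.294, 0.653, 0.29, -0.635]
contact_force: [0.0, 0.5, -0.6]
gripper_width: 0.123
```

Run:
```python
from h import *
st();snap('wrist','w4')
plan(RO+rx*.03+up*.26,RR,n=7)
```

```text
t 8.55 p [0.5356 0.0288 0.2732] q [-0.0374  0.2027 -0.1526  1.8471  0.0339  1.0683 -0.9225] 
F [ 0.0305  0.5192 -0.639 ] w 0.12259448440070222 x [ 0.0254  0.0057 -0.9997] z [-0.6591 -0.7517 -0.021 ]
n 7 ang 28.0089805061712 dist 0.20677096268346612
[[0.055, -0.402, -0.617, -0.0111, -0.0004, -0.0004], [0.054, -0.358, -0.644, -0.0111, -0.0004, -0.0004], [0.054, -0.312, -0.667, -0.0111, -0.0004, -0.0004], [0.053, -0.265, -0.687, -0.0111, -0.0004, -0.0004], [0.051, -0.215, -0.705, -0.0111, -0.0004, -0.0004], [0.05, -0.167, -0.717, -0.0111, -0.0004, -0.0004], [0.049, -0.115, -0.728, -0.0111, -0.0004, -0.0004]]
err [ 0. -0. -0.]
```

View pics/w4.png

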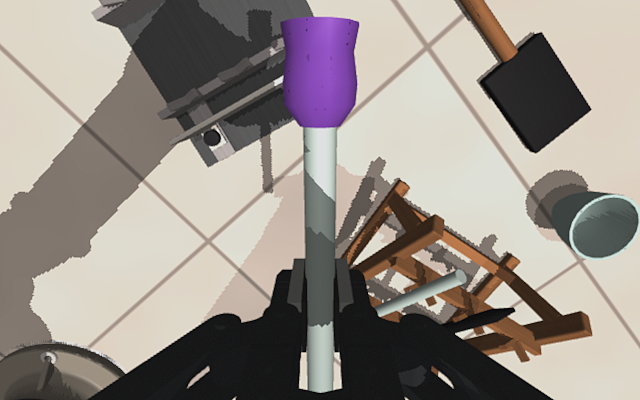

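Emit:
{"fn": "step_arm", "kwargs": {
  "plan": [
    [0.05, -0.4, -0.62, -0.0111, -0.0004, 0],
    [0.05, -0.36, -0.64, -0.0111, -0.0004, 0],
    [0.05, -0.31, -0.67, -0.0111, -0.0004, 0],
    [0.05, -0.26, -0.69, -0.0111, -0.0004, 0],
    [0.05, -0.22, -0.7, -0.0111, -0.0004, 0],
    [0.05, -0.17, -0.72, -0.0111, -0.0004, 0],
    [0.05, -0.11, -0.73, -0.0111, -0.0004, 0],
    [0, 0, 0, 0, 0, 0]
  ]
}}

```text
t: 9.6
eef_pos: [0.5659, 0.2349, 0.2595]
tool_rot: [0.445, 0.557, 0.433, -0.551]
contact_force: [0.7, 0.4, -0.8]
gripper_width: 0.125
```

Run:
```python
from h import *
st();snap('wrist','w5'); snap('scene','s5')
```

```text
t 9.6 p [0.5659 0.2349 0.2595] q [-0.2665  0.3629 -0.3076  1.6722  0.1372  1.1159 -0.8448] 
F [ 0.718   0.4407 -0.7945] w 0.12465770126488335 x [ 0.0166 -0.0079 -0.9998] z [-0.2282 -0.9736  0.004 ]
```

View pics/w5.png

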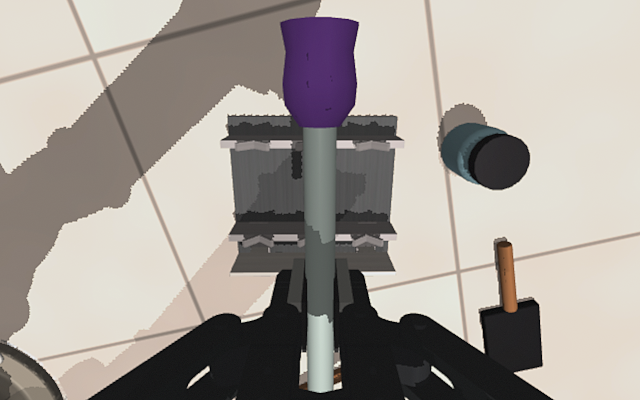

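View pics/s5.png

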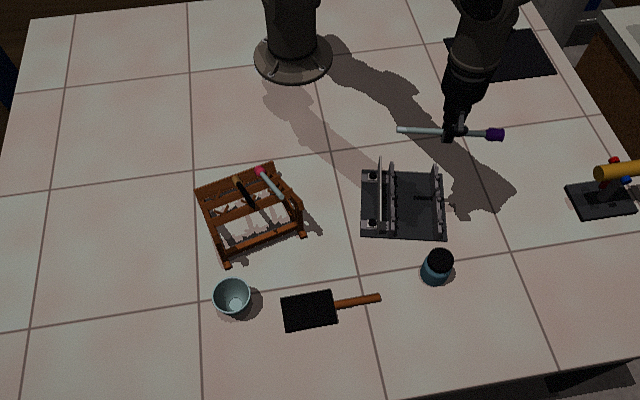

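Run:
```python
import cv2
a=cv2.imread('pics/w5.png'); 
cv2.imwrite('pics/w5c.png',cv2.resize(a[100:290,210:415],None,fx=3.1,fy=3.1,interpolation=cv2.INTER_CUBIC))
```

View pics/w5c.png

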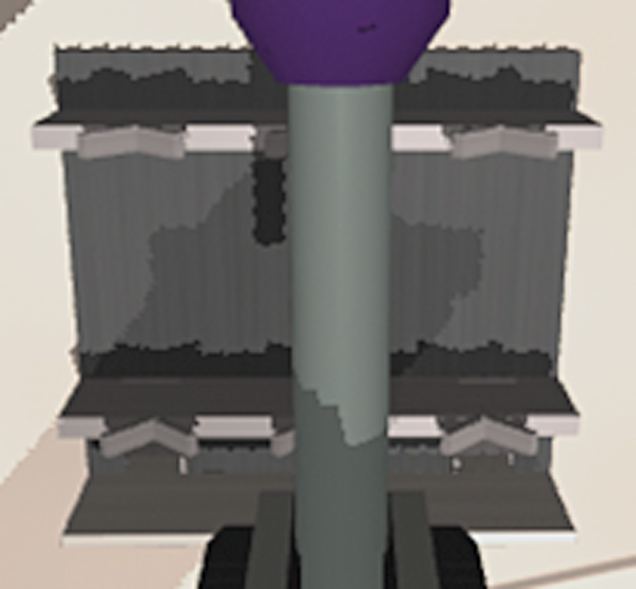

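Run:
```python
from h import *
np.set_printoptions(precision=4,suppress=True)
z=np.load('pics/w5.npz');p,r,d=z['p'],z['r'],z['d']
c=lambda L:[(210+u/3.1-.34,100+v/3.1-.34) for u,v in L]
A=onz('wrist',c([(33,136),(602,136)]),.061,p,r); B=onz('wrist',c([(59,426),(580,426)]),.061,p,r); S=onz('wrist',c([(62,532),(577,532)]),.073,p,r)
# notch vertices (bottom of V) left/right
N=onz('wrist',c([(85,136),(183,136),(453,136),(557,136),(103,427),(197,427),(440,427),(536,427)]),.061,p,r)
for q in(A,B): print(q, np.linalg.norm(q[1]-q[0]), np.degrees(np.arctan2(*(q[1]-q[0])[[1,0]])), q.mean(0))
print('stop',S,S.mean(0)); print(N)
w=B.mean(0)-A.mean(0); print(np.linalg.norm(w),np.degrees(np.arctan2(-w[1],-w[0])))
print(bydepth('wrist',c([(220,136),(420,136),(230,426),(415,426),(120,537),(520,537)]),d,p,r))
```

```text
[[0.4808 0.2853 0.061 ]
 [0.656  0.2439 0.061 ]] 0.18003426060030722 -13.299639002140692 [0.5684 0.2646 0.061 ]
[[0.4576 0.1881 0.061 ]
 [0.6334 0.1456 0.061 ]] 0.18084040137912466 -13.606254243038688 [0.5455 0.1669 0.061 ]
stop [[0.4506 0.1542 0.073 ]
 [0.6242 0.1118 0.073 ]] [0.5374 0.133  0.073 ]
[[0.4966 0.2816 0.061 ]
 [0.5266 0.2745 0.061 ]
 [0.6098 0.2548 0.061 ]
 [0.642  0.2472 0.061 ]
 [0.4722 0.1842 0.061 ]
 [0.5038 0.1766 0.061 ]
 [0.5858 0.1567 0.061 ]
 [0.6184 0.1488 0.061 ]]
0.10037976087096756 76.84038956317318
[[0.5358 0.2695 0.0438]
 [0.6005 0.2541 0.0434]
 [0.5119 0.1677 0.0454]
 [0.5772 0.1514 0.0443]
 [0.4695 0.1478 0.0735]
 [0.6045 0.1147 0.0733]]
```

Run:
```python
from h import *
np.set_printoptions(precision=4,suppress=True)
z=np.load('pics/w5.npz');p,r,d=z['p'],z['r'],z['d']
c=lambda L:[(210+u/3.1-.34,100+v/3.1-.34) for u,v in L]
A=onz('wrist',c([(33,136),(602,136)]),.044,p,r); B=onz('wrist',c([(59,426),(580,426)]),.044,p,r)
for q in(A,B): print(q, np.linalg.norm(q[1]-q[0]), np.degrees(np.arctan2(*(q[1]-q[0])[[1,0]])), q.mean(0))
w=B.mean(0)-A.mean(0); print(np.linalg.norm(w),np.degrees(np.arctan2(-w[1],-w[0])))
T=onz('wrist',c([(80,152),(184,152),(453,152),(557,152),(103,448),(197,448),(442,448),(536,448)]),.061,p,r); print('tips',T)
V=onz('wrist',c([(135,138),(503,138),(150,433),(488,433)]),.047,p,r);print('apex',V)
print(bydepth('wrist',c([(135,138),(503,138),(150,433),(488,433),(82,145),(183,148),(105,447),(195,443),(444,443),(534,447)]),d,p,r))
z=np.load('pics/top0.npz');d=z['d']
c1=lambda u,v:(180+u/5-.4,170+v/4.6-.4)
for zz in (.044,):print('top cam',onz('top',[c1(170,90),c1(88,432)],zz).mean(0), onz('top',[c1(378,132),c1(298,472)],zz).mean(0))
```

```text
[[0.4757 0.2837 0.044 ]
 [0.6597 0.2402 0.044 ]] 0.18901844830149192 -13.299639002140687 [0.5677 0.262  0.044 ]
[[0.4514 0.1817 0.044 ]
 [0.636  0.137  0.044 ]] 0.189864817645952 -13.606254243038686 [0.5437 0.1593 0.044 ]
0.10538897750594434 76.84038956317316
tips [[0.4936 0.2771 0.061 ]
 [0.5256 0.2695 0.061 ]
 [0.6088 0.2498 0.061 ]
 [0.6412 0.2422 0.061 ]
 [0.4699 0.1765 0.061 ]
 [0.5016 0.1688 0.061 ]
 [0.5849 0.1487 0.061 ]
 [0.617  0.1409 0.061 ]]
apex [[0.5089 0.2757 0.047 ]
 [0.6269 0.2478 0.047 ]
 [0.4835 0.1725 0.047 ]
 [0.6024 0.1437 0.047 ]]
[[0.5089 0.2757 0.0469]
 [0.6269 0.2478 0.0471]
 [0.4833 0.1722 0.0463]
 [0.6024 0.1439 0.0474]
 [0.4948 0.279  0.0608]
 [0.5231 0.2687 0.0457]
 [0.4703 0.1763 0.0599]
 [0.4885 0.1473 0.0062]
 [0.5859 0.1494 0.0589]
 [0.6167 0.1397 0.0576]]
top cam [0.5698 0.2621 0.044 ] [0.5451 0.1597 0.044 ]
```

```bash
sed -i 's/radians(77.2)/radians(76.7)/; s/\[.5571,.2094,0\]/[.5563,.2131,0]/' h.py
cat >> h.py <<'E'
def held(f):
    z=np.load(f'pics/{f}.npz'); T=bot.camera_model('wrist')['T_tool_cam']; K=bot.camera_model('wrist')['mtx'];P=[]
    for v in list(range(140,255,3)):
        for u in range(314,327):
            dd=z['d'][v,u]; P.append(T[:3,:3]@np.array([(u-K[0,2])/K[0,0]*dd,-(v-K[1,2])/K[1,1]*dd,-dd])+T[:3,3])
    P=np.array(P); 
    k=np.polyfit(P[:,2],P[:,0],1); top=np.polyfit(P[:,2],P[:,0],1)
    print('shaft surface tool-x vs z: slope',k[0],'at grasp',k[1],'=> axis x',k[1]+.0055,'res',np.std(P[:,0]-np.polyval(k,P[:,2])),'zrange',P[:,2].min(),P[:,2].max())
    # ends: head lower edge & face
    return P
E
python3 - <<'E'
from h import *
for f in('w3','w5'):held(f)
z=np.load('pics/w5.npz');im=z['im'].astype(int)
col=im[:,320]; m=(col[:,2]>col[:,1]+20); print(np.where(m)[0][[0,-1]])
K=bot.camera_model('wrist')['mtx'];T=bot.camera_model('wrist')['T_tool_cam']
for u,v in((320,129),(320,22),(320,388)):
    dd=z['d'][v,u];print((u,v),T[:3,:3]@np.array([(u-K[0,2])/K[0,0]*dd,-(v-K[1,2])/K[1,1]*dd,-dd])+T[:3,3])
E
```

```text
shaft surface tool-x vs z: slope 0.20293346492898756 at grasp -0.015733715625920314 => axis x -0.010233715625920315 res 0.010161617508468954 zrange -0.0832456522383862 -0.022230325257745598
shaft surface tool-x vs z: slope 0.20491249494747213 at grasp -0.01564158401721375 => axis x -0.010141584017213752 res 0.010155809691869253 zrange -0.0832456522383862 -0.02271215470073088
[ 17 127]
(320, 129) [-0.02463912 -0.0006908  -0.06975308]
(320, 22) [-0.03058385 -0.00072571 -0.10088588]
(320, 388) [-0.02410906 -0.00057503  0.04281282]
```

Run:
```python
from h import *
a=RO+rx*.031+up*.12
plan(a,RR,n=6)
plan(RO+rx*.031+up*.052,RR,n=3,p0=a,R0=RR)
```

```text
n 6 ang 1.1531493305918705 dist 0.1401910856301995
[[0.581, -0.035, -0.05, -0.0001, 0.0002, -0.0005], [0.581, -0.033, -0.049, -0.0001, 0.0002, -0.0005], [0.581, -0.031, -0.048, -0.0001, 0.0002, -0.0005], [0.582, -0.03, -0.048, -0.0001, 0.0002, -0.0005], [0.581, -0.027, -0.047, -0.0001, 0.0002, -0.0005], [0.582, -0.026, -0.046, -0.0001, 0.0002, -0.0005]]
err [0. 0. 0.]
n 3 ang 0.0 dist 0.068
[[0.567, 0.0, 0.0, 0.0, 0.0, 0.0], [0.566, 0.0, 0.0, 0.0, 0.0, 0.0], [0.567, 0.0, 0.0, 0.0, 0.0, 0.0]]
err [0. 0. 0.]
```

Emit:
{"fn": "step_arm", "kwargs": {
  "plan": [
    [0.58, -0.035, -0.05, 0, 0, -0.0005],
    [0.58, -0.033, -0.05, 0, 0, -0.0005],
    [0.58, -0.031, -0.05, 0, 0, -0.0005],
    [0.58, -0.03, -0.05, 0, 0, -0.0005],
    [0.58, -0.03, -0.05, 0, 0, -0.0005],
    [0.58, -0.03, -0.05, 0, 0, -0.0005],
    [0, 0, 0, 0, 0, 0]
  ]
}}

```text
t: 10.58
eef_pos: [0.5624, 0.2414, 0.1191]
tool_rot: [-0.438, -0.553, -0.436, 0.559]
contact_force: [0.1, 0.9, -0.3]
gripper_width: 0.121
```

Run:
```python
from h import *
st();plan(RO+rx*.031+up*.047,RR,n=4);snap('wrist','w6')
```

```text
t 10.575 p [0.5624 0.2414 0.1191] q [-0.2945  0.5177 -0.2872  1.7878  0.1902  0.8703 -0.9084] 
F [ 0.0514  0.885  -0.2841] w 0.1207843204825703 x [-0.004  -0.0076 -1.    ] z [-0.2358 -0.9718  0.0083]
n 4 ang 0.5973157847645003 dist 0.07209527558036868
[[0.45, 0.005, -0.016, -0.0002, 0.0003, 0.0001], [0.451, 0.004, -0.016, -0.0002, 0.0003, 0.0001], [0.45, 0.004, -0.015, -0.0002, 0.0003, 0.0001], [0.45, 0.004, -0.014, -0.0002, 0.0003, 0.0001]]
err [-0.  0.  0.]
```

View pics/w6.png

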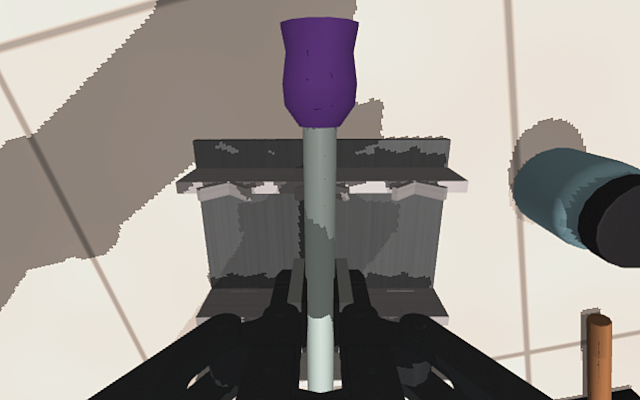

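Shaft (column 320) is centred between the outer chevrons (about 225 and 415), above the middle notch. Descend.

Emit:
{"fn": "step_arm", "kwargs": {
  "plan": [
    [0.45, 0.005, -0.016, 0, 0.0003, 0],
    [0.45, 0.005, -0.016, 0, 0.0003, 0],
    [0.45, 0.005, -0.016, 0, 0.0003, 0],
    [0.45, 0.005, -0.016, 0, 0.0003, 0],
    [0, 0, 0, 0, 0, 0]
  ]
}}

```text
t: 11.25
eef_pos: [0.5633, 0.2448, 0.0465]
tool_rot: [-0.437, -0.555, -0.438, 0.556]
contact_force: [-0.0, 0.2, -1.1]
gripper_width: 0.125
```

Run:
```python
from h import *
st();plan(RO+rx*.031+up*.038,RR,n=4)
```

```text
t 11.25 p [0.5633 0.2448 0.0465] q [-0.312   0.6155 -0.267   1.8232  0.2266  0.7344 -0.9381] 
F [-0.0065  0.1648 -1.126 ] w 0.12459515268570101 x [-0.0024  0.0006 -1.    ] z [-0.2344 -0.9721 -0.0001]
n 4 ang 0.29252378834981907 dist 0.008627747440636822
[[0.053, 0.003, 0.009, -0.0002, -0.0, 0.0001], [0.053, 0.004, 0.009, -0.0002, -0.0, 0.0001], [0.053, 0.003, 0.009, -0.0002, -0.0, 0.0001], [0.053, 0.003, 0.009, -0.0002, -0.0, 0.0001]]
err [-0.  0.  0.]
```

Emit:
{"fn": "step_arm", "kwargs": {
  "plan": [
    [0.053, 0, 0, 0, 0, 0],
    [0.053, 0, 0, 0, 0, 0],
    [0.053, 0, 0, 0, 0, 0],
    [0.053, 0, 0, 0, 0, 0],
    [0.02, 0, 0, 0, 0, 0],
    [0.0, 0, 0, 0, 0, 0]
  ]
}}

```text
t: 12.0
eef_pos: [0.5645, 0.2454, 0.0393]
tool_rot: [0.437, 0.556, 0.438, -0.555]
contact_force: [0.4, 0.1, -2.7]
gripper_width: 0.125
```

Run:
```python
from h import *
st()
```

```text
t 12.0 p [0.5645 0.2454 0.0393] q [-0.3147  0.626  -0.2636  1.8252  0.2317  0.7186 -0.9423] 
F [ 0.4078  0.0923 -2.7492] w 0.12479002183478091 x [ 0.0007  0.0022 -1.    ] z [-0.2345 -0.9721 -0.0023]
```

Emit:
{"fn": "step_arm", "kwargs": {
  "plan": [
    [0.03, 0, 0, 0, 0, 0],
    [0.03, 0, 0, 0, 0, 0],
    [0.0, 0, 0, 0, 0, 0]
  ]
}}

```text
t: 12.38
eef_pos: [0.5645, 0.2454, 0.0368]
tool_rot: [0.437, 0.556, 0.438, -0.555]
contact_force: [0.1, -0.5, -1.2]
gripper_width: 0.118
```

Run:
```python
from h import *
st();snap('wrist','w7')
```

```text
t 12.375 p [0.5645 0.2454 0.0368] q [-0.3155  0.6296 -0.2626  1.8261  0.2331  0.7144 -0.9435] 
F [ 0.1274 -0.4949 -1.1887] w 0.1175835641536136 x [ 0.0006  0.0021 -1.    ] z [-0.2346 -0.9721 -0.0022]
```

View pics/w7.png

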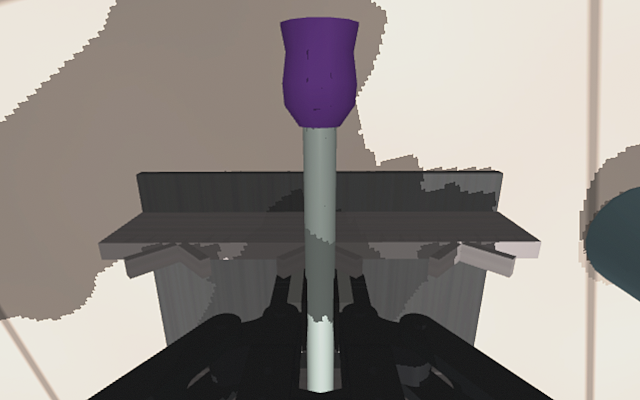

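Emit:
{"fn": "step_arm", "kwargs": {
  "plan": [
    [0.02, 0, 0, 0, 0, 0],
    [0.0, 0, 0, 0, 0, 0]
  ]
}}

```text
t: 12.68
eef_pos: [0.5645, 0.2455, 0.0365]
tool_rot: [0.437, 0.556, 0.438, -0.555]
contact_force: [-3.0, -0.9, 4.7]
gripper_width: 0.125
```

Emit:
{"fn": "step_arm", "kwargs": {
  "plan": [
    [0.02, 0, 0, 0, 0, 0],
    [0.0, 0, 0, 0, 0, 0]
  ]
}}

```text
t: 12.92
eef_pos: [0.5646, 0.2455, 0.0363]
tool_rot: [0.437, 0.556, 0.438, -0.555]
contact_force: [-3.5, -2.1, 9.8]
gripper_width: 0.121
```

Emit:
{"fn": "step_arm", "kwargs": {
  "plan": [
    [-0.025, -0.01, 0, 0, 0, 0],
    [0.0, 0, 0, 0, 0, 0]
  ],
  "force": 20
}}

```text
t: 13.18
eef_pos: [0.5644, 0.2456, 0.0364]
tool_rot: [0.437, 0.556, 0.438, -0.555]
contact_force: [-0.4, -0.2, 3.1]
gripper_width: 0.121
```

Emit:
{"fn": "step_arm", "kwargs": {
  "plan": [
    [0, 0, 0.04, 0, 0, 0],
    [0, 0, 0.04, 0, 0, 0],
    [0, 0, 0.04, 0, 0, 0],
    [0, 0, 0.04, 0, 0, 0],
    [0, 0, 0.04, 0, 0, 0],
    [0, 0, 0.04, 0, 0, 0]
  ]
}}

```text
t: 13.92
eef_pos: [0.5621, 0.2363, 0.0365]
tool_rot: [0.437, 0.556, 0.438, -0.555]
contact_force: [1.0, 0.7, 2.5]
gripper_width: 0.122
```

Emit:
{"fn": "step_arm", "kwargs": {
  "plan": [
    [0, 0, 0.03, 0, 0, 0],
    [0, 0, 0.03, 0, 0, 0],
    [0, 0, 0, 0, 0, 0]
  ]
}}

```text
t: 14.3
eef_pos: [0.5615, 0.2337, 0.0364]
tool_rot: [0.437, 0.556, 0.438, -0.555]
contact_force: [2.3, 2.4, 3.4]
gripper_width: 0.123
```

Emit:
{"fn": "step_arm", "kwargs": {
  "plan": [
    [0, 0, 0.025, 0, 0, 0],
    [0, 0, 0.025, 0, 0, 0],
    [0, 0, 0, 0, 0, 0]
  ]
}}

```text
t: 14.68
eef_pos: [0.5611, 0.2319, 0.0364]
tool_rot: [0.437, 0.556, 0.438, -0.555]
contact_force: [1.2, 2.0, 3.5]
gripper_width: 0.125
```

Emit:
{"fn": "step_arm", "kwargs": {
  "plan": [
    [0, 0, 0.02, 0, 0, 0],
    [0, 0, 0.02, 0, 0, 0],
    [0, 0, 0, 0, 0, 0]
  ]
}}

```text
t: 15.05
eef_pos: [0.5607, 0.2303, 0.0364]
tool_rot: [0.437, 0.556, 0.438, -0.555]
contact_force: [2.5, 2.2, 3.4]
gripper_width: 0.125
```

Emit:
{"fn": "step_arm", "kwargs": {
  "plan": [
    [0, 0, 0.015, 0, 0, 0],
    [0, 0, 0.015, 0, 0, 0],
    [0, 0, 0, 0, 0, 0]
  ]
}}

```text
t: 15.42
eef_pos: [0.5604, 0.2292, 0.0364]
tool_rot: [0.437, 0.556, 0.438, -0.555]
contact_force: [3.2, 3.6, 4.0]
gripper_width: 0.123
```

Emit:
{"fn": "step_arm", "kwargs": {
  "plan": [
    [0, 0, 0.015, 0, 0, 0],
    [0, 0, 0.015, 0, 0, 0],
    [0, 0, 0, 0, 0, 0]
  ]
}}

```text
t: 15.8
eef_pos: [0.5601, 0.228, 0.0364]
tool_rot: [0.437, 0.556, 0.438, -0.555]
contact_force: [3.6, 2.9, 5.0]
gripper_width: 0.123
```

```bash
cat >> h.py <<'E'
def join(f,hc='purple'):
    z=np.load(f'pics/{f}.npz');im=z['im'].astype(int);K=bot.camera_model('wrist')['mtx'];T=bot.camera_model('wrist')['T_tool_cam']
    out=[]
    for u in range(314,327):
        col=im[:260,u]; m=(col.max(1)-col.min(1)>35); v=np.where(m)[0].max()
        dd=z['d'][v+3,u];v=v+.5; out.append((T[:3,:3]@np.array([(u-K[0,2])/K[0,0]*dd,-(v-K[1,2])/K[1,1]*dd,-dd])+T[:3,3])[2])
    zz=np.median(out); print(f,'join tool z',zz,'origin tool z',zz+.068)
    Rw=rot(z['r']); g=z['p']+Rw@np.array([-PZ,0,zz+.068]); print('origin world',g,'rest x,y',(g-RO)@rx*1e3,(g-RO)@ry*1e3)
E
python3 - <<'E'
from h import *
snap('wrist','w8');st()
for f in('w3','w5','w7','w8'):join(f)
E
```

```text
t 15.85 p [0.5601 0.228  0.0364] q [-0.2912  0.6169 -0.2633  1.8532  0.2338  0.6993 -0.9245] 
F [3.7889 2.29   4.1194] w 0.1270021657505727 x [ 0.0012  0.0023 -1.    ] z [-0.2346 -0.9721 -0.0025]
w3 join tool z -0.07013863887114094 origin tool z -0.0021386388711409354
origin world [ 0.5057 -0.2142  0.3134] rest x,y -427.49212983664734 -49.06136697039336
w5 join tool z -0.07013141039834364 origin tool z -0.002131410398343636
origin world [0.566  0.2372 0.2782] rest x,y 25.66182781064067 -3.9400092585055186
w7 join tool z -0.0701335727805385 origin tool z -0.002133572780538495
origin world [0.565  0.2475 0.0555] rest x,y 35.424695130829065 -0.5161087928804252
w8 join tool z -0.07014351572604409 origin tool z -0.0021435157260440846
origin world [0.5606 0.23   0.0551] rest x,y 17.465681174209614 -0.2874038809852291
```

Emit:
{"fn": "step_arm", "kwargs": {
  "plan": [
    [-0.005, 0.01, 0.015, 0, 0, 0],
    [0, 0, 0.015, 0, 0, 0],
    [0, 0, 0, 0, 0, 0]
  ]
}}

```text
t: 16.23
eef_pos: [0.56, 0.2274, 0.0364]
tool_rot: [0.437, 0.556, 0.438, -0.555]
contact_force: [3.8, 4.7, 3.8]
gripper_width: 0.12
```

Emit:
{"fn": "step_arm", "kwargs": {
  "plan": [
    [0, 0, 0.015, 0, 0, 0],
    [0, 0, 0.015, 0, 0, 0],
    [0, 0, 0, 0, 0, 0]
  ]
}}

```text
t: 16.6
eef_pos: [0.5599, 0.2273, 0.0364]
tool_rot: [0.437, 0.557, 0.439, -0.554]
contact_force: [4.7, 5.9, 0.7]
gripper_width: 0.124
```

Run:
```python
from h import *
snap('wrist','w9');st();join('w9')
```

```text
t 16.65 p [0.5599 0.2273 0.0365] q [-0.2881  0.6159 -0.2649  1.8553  0.2329  0.6967 -0.9213] 
F [5.5978 6.7369 1.9102] w 0.12553048088839747 x [ 0.0017  0.0046 -1.    ] z [-0.2337 -0.9723 -0.0049]
w9 join tool z -0.07051590795569322 origin tool z -0.002515907955693217
origin world [0.5605 0.2297 0.0551] rest x,y 17.099947141118864 -0.2569809890483982
```

Emit:
{"fn": "step_arm", "kwargs": {
  "plan": [
    [0, 0, 0, 0, 0, 0],
    [0, 0, 0, 0, 0, 0],
    [0, 0, 0, 0, 0, 0],
    [0, 0, 0, 0, 0, 0]
  ],
  "fingers": 0.4
}}

```text
t: 17.15
eef_pos: [0.5593, 0.2251, 0.0362]
tool_rot: [0.437, 0.556, 0.438, -0.555]
contact_force: [0.3, 0.3, 0.7]
gripper_width: 0.303
```

Run:
```python
from h import *
snap('wrist','w10');st();join('w10')
```

```text
t 17.2 p [0.5595 0.2252 0.0363] q [-0.2874  0.6155 -0.2633  1.8564  0.2337  0.6987 -0.9212] 
F [ 0.4426 -0.4537  0.0122] w 0.29859029708211315 x [ 0.0002  0.0017 -1.    ] z [-0.2348 -0.972  -0.0017]
w10 join tool z -0.07278787250580897 origin tool z -0.004787872505808963
origin world [0.5605 0.2297 0.0549] rest x,y 17.102410954119645 -0.2423538247645107
```

View pics/w10.png

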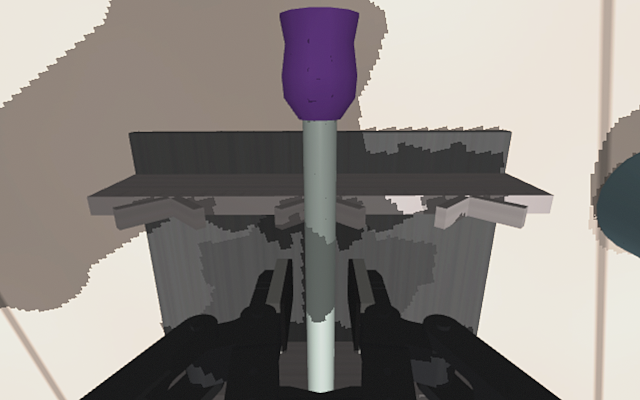

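```bash
cat >> h.py <<'E'
MP=np.array([.5038,-.1212,.105])
def tilt(a): a=np.radians(a); return frame(np.sin(a)*u-np.cos(a)*up, np.cos(a)*u+np.sin(a)*up)
E
python3 - <<'E'
from h import *
o=bot.get_obs(); p=o['eef_pos'].copy(); Rc=rot(o['tool_rot'])
p2=p.copy();p2[2]=.24; plan(p2,Rc,n=6)
Rt=tilt(0); g=MP+AX*.015
print(g)
plan([.52,-.115,.30],Rt,n=14,p0=p2,R0=Rc)
E
```

```text
n 6 ang 0.0 dist 0.20372044368102626
[[-0.849, -0.0, -0.001, 0.0, 0.0, 0.0], [-0.849, -0.0, -0.002, 0.0, 0.0, 0.0], [-0.849, -0.0, -0.001, 0.0, 0.0, 0.0], [-0.848, -0.001, -0.002, 0.0, 0.0, 0.0], [-0.849, 0.0, -0.001, 0.0, 0.0, 0.0], [-0.849, 0.0, -0.002, 0.0, 0.0, 0.0]]
err [-0.  0. -0.]
[ 0.51564895 -0.11794738  0.11360365]
n 14 ang 118.92988774243652 dist 0.34772022403152875
[[-0.108, 0.074, 0.607, -0.0236, -0.0, -0.0], [-0.108, -0.016, 0.611, -0.0236, -0.0, -0.0], [-0.109, -0.107, 0.602, -0.0236, -0.0, -0.0], [-0.108, -0.194, 0.58, -0.0236, -0.0, -0.0], [-0.108, -0.278, 0.545, -0.0236, -0.0, -0.0], [-0.108, -0.355, 0.497, -0.0236, -0.0, -0.0], [-0.108, -0.425, 0.44, -0.0236, -0.0, -0.0], [-0.108, -0.485, 0.372, -0.0236, -0.0, -0.0]]
[[-0.109, -0.535, 0.296, -0.0236, -0.0, -0.0], [-0.108, -0.573, 0.214, -0.0236, -0.0, -0.0], [-0.108, -0.598, 0.127, -0.0236, -0.0, -0.0], [-0.108, -0.61, 0.038, -0.0236, -0.0, -0.0], [-0.108, -0.609, -0.053, -0.0236, -0.0, -0.0], [-0.108, -0.595, -0.143, -0.0236, -0.0, -0.0]]
err [ 0. -0. -0.]
```

First rows slow, clearing the shaft straight up.

Emit:
{"fn": "step_arm", "kwargs": {
  "plan": [
    [-0.3, 0, 0, 0, 0, 0],
    [-0.5, 0, 0, 0, 0, 0],
    [-0.85, 0, 0, 0, 0, 0],
    [-0.85, 0, 0, 0, 0, 0],
    [-0.85, 0, 0, 0, 0, 0],
    [-0.85, 0, 0, 0, 0, 0],
    [-0.85, 0, 0, 0, 0, 0]
  ]
}}

```text
t: 18.08
eef_pos: [0.5595, 0.2252, 0.2416]
tool_rot: [0.437, 0.557, 0.438, -0.554]
contact_force: [-0.3, 0.8, 0.0]
gripper_width: 0.303
```

Run:
```python
from h import *
st();snap('wrist','w11')
```

```text
t 18.075 p [0.5595 0.2252 0.2416] q [-0.2382  0.3685 -0.319   1.708   0.1269  1.0817 -0.8331] 
F [-0.2953  0.8234  0.0273] w 0.30349836374505035 x [ 0.0027  0.003  -1.    ] z [-0.2344 -0.9721 -0.0035]
```

View pics/w11.png

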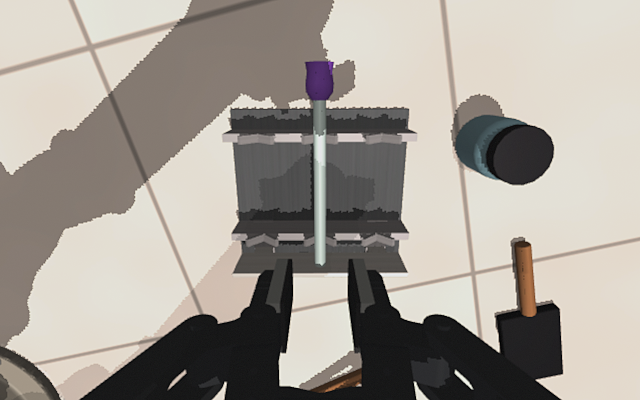

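Emit:
{"fn": "step_arm", "kwargs": {
  "plan": [
    [-0.11, 0.07, 0.61, -0.0236, 0, 0],
    [-0.11, -0.02, 0.61, -0.0236, 0, 0],
    [-0.11, -0.11, 0.6, -0.0236, 0, 0],
    [-0.11, -0.19, 0.58, -0.0236, 0, 0],
    [-0.11, -0.28, 0.55, -0.0236, 0, 0],
    [-0.11, -0.36, 0.5, -0.0236, 0, 0],
    [-0.11, -0.43, 0.44, -0.0236, 0, 0],
    [-0.11, -0.49, 0.37, -0.0236, 0, 0]
  ]
}}

```text
t: 19.12
eef_pos: [0.5361, 0.0295, 0.2748]
tool_rot: [0.674, 0.215, 0.673, -0.214]
contact_force: [1.3, -0.0, 0.9]
gripper_width: 0.303
```

Emit:
{"fn": "step_arm", "kwargs": {
  "plan": [
    [-0.11, -0.54, 0.3, -0.0236, 0, 0],
    [-0.11, -0.57, 0.21, -0.0236, 0, 0],
    [-0.11, -0.6, 0.13, -0.0236, 0, 0],
    [-0.11, -0.61, 0.04, -0.0236, 0, 0],
    [-0.11, -0.61, -0.05, -0.0236, 0, 0],
    [-0.11, -0.6, -0.14, -0.0236, 0, 0],
    [0, 0, 0, 0, 0, 0]
  ]
}}

```text
t: 20.0
eef_pos: [0.5195, -0.1181, 0.3007]
tool_rot: [0.702, -0.093, 0.7, 0.093]
contact_force: [0.5, 0.0, 0.4]
gripper_width: 0.302
```

Run:
```python
from h import *
st();snap('wrist','w12')
```

```text
t 20.0 p [ 0.5195 -0.1181  0.3007] q [ 0.5305  0.2176 -0.4933  1.7835  0.1103  1.1655  1.8384] 
F [0.4619 0.0137 0.375 ] w 0.3016848887162319 x [ 0.0025  0.0009 -1.    ] z [0.9654 0.2609 0.0027]
```

View pics/w12.png

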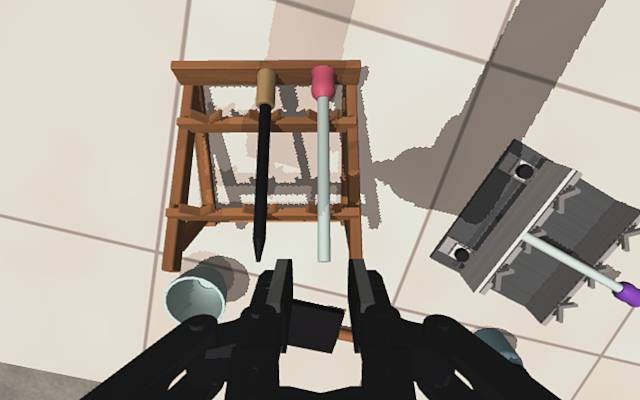

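Run:
```python
from fit import *
np.set_printoptions(precision=4,suppress=True)
m,v=shaft('w12','wrist',(324,104),(324,255),9); print('axis at .105',m+v*(.105-m[2])/v[2])
z=np.load('pics/w12.npz');print(bydepth('wrist',[(324,257)],z['d'],z['p'],z['r']))
g=MP+AX*.015
for a in (17,):
    Rt=tilt(a); x=Rt[:,0]
    plan(g+x*(PZ-.09),Rt,n=5)
```

```text
wrist 60 mean [ 0.5177 -0.1155  0.1213] dir [0.7899 0.2182 0.5731] yaw 15.441768496189576 pitch 34.967000363755375 res 0.00037053678926968366
axis at .105 [ 0.5037 -0.1194  0.105 ]
[[ 0.5772 -0.0986  0.1648]]
n 5 ang 16.84875218324497 dist 0.12118995428880758
[[0.592, -0.003, -0.127, -0.0001, -0.0094, -0.0], [0.584, -0.004, -0.162, -0.0001, -0.0094, -0.0], [0.574, -0.003, -0.196, -0.0001, -0.0094, -0.0], [0.561, -0.003, -0.229, -0.0001, -0.0094, -0.0], [0.546, -0.003, -0.263, -0.0001, -0.0094, -0.0]]
err [-0. -0. -0.]
```

Emit:
{"fn": "step_arm", "kwargs": {
  "plan": [
    [0.5, 0, -0.13, 0, -0.0094, 0],
    [0.5, 0, -0.16, 0, -0.0094, 0],
    [0.5, 0, -0.2, 0, -0.0094, 0],
    [0.5, 0, -0.23, 0, -0.0094, 0],
    [0.5, 0, -0.26, 0, -0.0094, 0],
    [0, 0, 0, 0, 0, 0]
  ]
}}

```text
t: 20.8
eef_pos: [0.4914, -0.1219, 0.1935]
tool_rot: [0.795, -0.077, 0.591, 0.108]
contact_force: [0.5, 0.4, 0.5]
gripper_width: 0.299
```

```bash
sed -i 's/-.1212,.105/-.1202,.105/' h.py
python3 - <<'E'
from h import *
st()
g=MP+AX*.015
for a in (17,):
    Rt=tilt(a); x=Rt[:,0]
    plan(g+x*(PZ-.06),Rt,n=3)
E
```

```text
t 20.8 p [ 0.4914 -0.1219  0.1935] q [ 0.6871  0.1726 -0.5212  2.1437 -0.0804  0.5868  2.0819] 
F [0.451  0.4058 0.4676] w 0.29897562518504106 x [ 0.2772  0.0805 -0.9574] z [0.9239 0.2512 0.2886]
n 3 ang 0.35636198745036163 dist 0.04234049182536906
[[0.352, -0.015, 0.003, -0.0001, -0.0002, -0.0002], [0.353, -0.015, 0.003, -0.0001, -0.0002, -0.0002], [0.353, -0.014, 0.002, -0.0001, -0.0002, -0.0002]]
err [-0.  0. -0.]
```

Emit:
{"fn": "step_arm", "kwargs": {
  "plan": [
    [0.35, -0.015, 0, 0, 0, 0],
    [0.35, -0.015, 0, 0, 0, 0],
    [0.35, -0.015, 0, 0, 0, 0],
    [0, 0, 0, 0, 0, 0]
  ]
}}

```text
t: 21.3
eef_pos: [0.5059, -0.1207, 0.1533]
tool_rot: [0.796, -0.078, 0.59, 0.109]
contact_force: [0.6, 0.2, 0.2]
gripper_width: 0.304
```

Run:
```python
from h import *
st(); snap('wrist','w13')
g=MP+AX*.015
for a in (17,):
    Rt=tilt(a); x=Rt[:,0]
    plan(g+x*(PZ),Rt,n=5)
```

```text
t 21.3 p [ 0.5059 -0.1207  0.1533] q [ 0.6388  0.2573 -0.4966  2.1573 -0.0134  0.4908  2.0229] 
F [0.6432 0.1505 0.2091] w 0.30350471614027424 x [ 0.2791  0.0808 -0.9569] z [0.9227 0.2536 0.2905]
n 5 ang 0.20368508263602766 dist 0.06039910747454742
[[0.302, 0.005, -0.01, 0.0, -0.0, -0.0001], [0.302, 0.006, -0.009, 0.0, -0.0, -0.0001], [0.301, 0.005, -0.01, 0.0, -0.0, -0.0001], [0.302, 0.006, -0.009, 0.0, -0.0, -0.0001], [0.302, 0.006, -0.01, 0.0, -0.0, -0.0001]]
err [-0. -0. -0.]
```

View pics/w13.png

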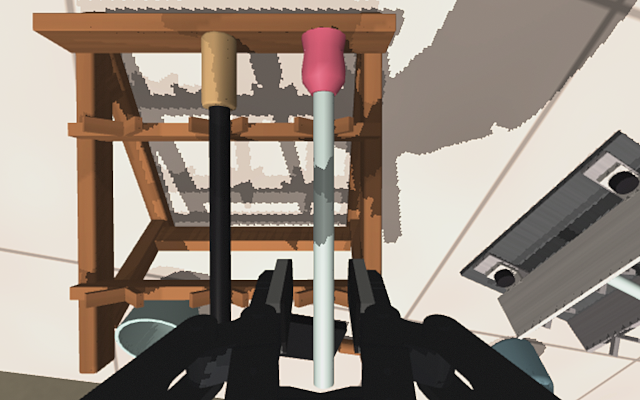

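Emit:
{"fn": "step_arm", "kwargs": {
  "plan": [
    [0.3, 0.005, -0.01, 0, 0, 0],
    [0.3, 0.005, -0.01, 0, 0, 0],
    [0.3, 0.005, -0.01, 0, 0, 0],
    [0.3, 0.005, -0.01, 0, 0, 0],
    [0.3, 0.005, -0.01, 0, 0, 0],
    [0, 0, 0, 0, 0, 0]
  ]
}}

```text
t: 22.1
eef_pos: [0.5205, -0.1158, 0.0957]
tool_rot: [0.796, -0.079, 0.59, 0.109]
contact_force: [0.4, -0.2, 0.2]
gripper_width: 0.297
```

Emit:
{"fn": "step_arm", "kwargs": {
  "plan": [
    [0, 0, 0, 0, 0, 0],
    [0, 0, 0, 0, 0, 0],
    [0, 0, 0, 0, 0, 0]
  ],
  "fingers": 1,
  "force": 50
}}

```text
t: 22.48
eef_pos: [0.5204, -0.1148, 0.097]
tool_rot: [0.796, -0.079, 0.59, 0.109]
contact_force: [-2.7, 4.9, 0.9]
gripper_width: 0.124
```

Run:
```python
from h import *
st(); snap('wrist','w14')
o=bot.get_obs();p=o['eef_pos'];Rg=rot(o['tool_rot'])
n=np.array([-np.sin(np.radians(35))*u[0],-np.sin(np.radians(35))*u[1],np.cos(np.radians(35))])
p1=p+n*.05; plan(p1,Rg,n=5)
plan([.52,-.10,.30],tilt(0),p0=p1,R0=Rg,n=6)
```

```text
t 22.475 p [ 0.5204 -0.1148  0.097 ] q [ 0.5498  0.368  -0.4331  2.1773  0.0746  0.3589  1.9371] 
F [-2.6756  4.9152  0.9075] w 0.12351803925247452 x [ 0.2806  0.0805 -0.9564] z [0.922  0.2542 0.2919]
n 5 ang 0.0 dist 0.05
[[-0.238, 0.001, -0.077, 0.0, 0.0, 0.0], [-0.237, 0.001, -0.078, 0.0, 0.0, 0.0], [-0.238, 0.001, -0.077, 0.0, 0.0, 0.0], [-0.238, 0.001, -0.078, 0.0, 0.0, 0.0], [-0.238, 0.0, -0.077, 0.0, 0.0, 0.0]]
err [-0. -0.  0.]
n 6 ang 16.970836328806467 dist 0.16591075432107877
[[-0.607, 0.062, 0.326, 0.0, 0.0079, -0.0001], [-0.622, 0.061, 0.295, 0.0, 0.0079, -0.0001], [-0.636, 0.061, 0.264, 0.0, 0.0079, -0.0001], [-0.648, 0.061, 0.232, 0.0, 0.0079, -0.0001], [-0.659, 0.06, 0.2, 0.0, 0.0079, -0.0001], [-0.668, 0.06, 0.166, 0.0, 0.0079, -0.0001]]
err [-0. -0. -0.]
```

View pics/w14.png

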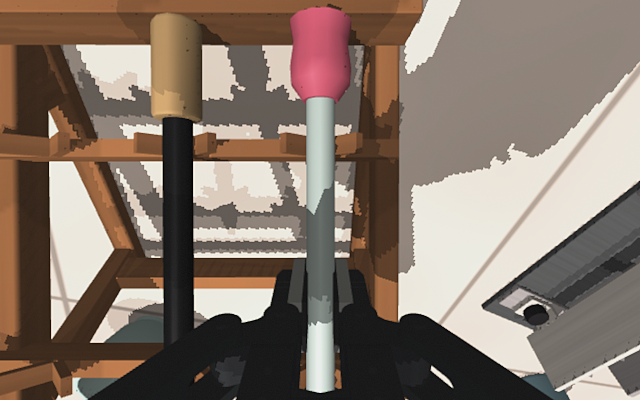

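Emit:
{"fn": "step_arm", "kwargs": {
  "plan": [
    [-0.24, 0, -0.06, 0, 0, 0],
    [-0.24, 0, -0.06, 0, 0, 0],
    [-0.24, 0, -0.06, 0, 0, 0],
    [-0.24, 0, -0.06, 0, 0, 0],
    [-0.24, 0, -0.06, 0, 0, 0]
  ]
}}

```text
t: 23.15
eef_pos: [0.496, -0.1233, 0.1399]
tool_rot: [0.797, -0.079, 0.589, 0.108]
contact_force: [-0.3, -0.6, -0.4]
gripper_width: 0.12
```

Run:
```python
from h import *
st(); snap('wrist','w15')
# shaft direction in tool frame: from depth
z=np.load('pics/w15.npz'); T=bot.camera_model('wrist')['T_tool_cam']; K=bot.camera_model('wrist')['mtx'];P=[]
for f in('w14','w15'):
  z=np.load(f'pics/{f}.npz');P=[]
  for v in range(115,250,3):
    u=320;dd=z['d'][v,u];P.append(T[:3,:3]@np.array([(u-K[0,2])/K[0,0]*dd,-(v-K[1,2])/K[1,1]*dd,-dd])+T[:3,3])
  P=np.array(P);k=np.polyfit(P[:,2],P[:,0],1);print(f,k,np.degrees(np.arctan(k[0])),np.std(P[:,0]-np.polyval(k,P[:,2])))
```

```text
t 23.15 p [ 0.496  -0.1233  0.1399] q [ 0.6541  0.2673 -0.5028  2.1881 -0.0042  0.4501  2.0258] 
F [-0.3458 -0.6121 -0.4247] w 0.12013850869292986 x [ 0.2817  0.079  -0.9562] z [0.9222 0.2528 0.2926]
w14 [-0.3249 -0.0238] -17.996415424134884 0.0007296980422444732
w15 [-0.3275 -0.024 ] -18.132842934904755 0.000780736001319422
```

View pics/w15.png

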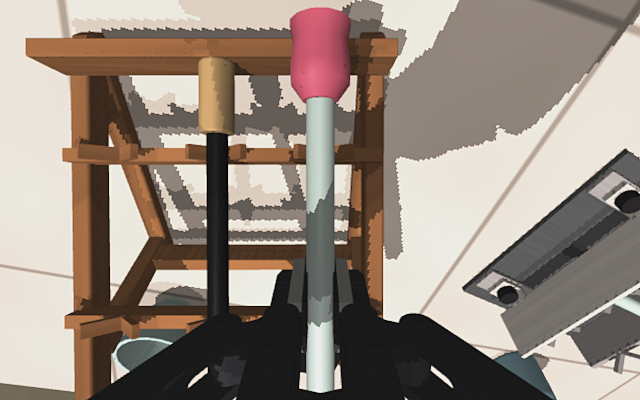

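```bash
cat >> h.py <<'E'
TA=np.radians(18.05)
RRp=frame(-up*np.cos(TA)+rx*np.sin(TA), -rx*np.cos(TA)-up*np.sin(TA))
def pinko(f,vis=True):
    "pink origin in tool frame & world"
    z=np.load(f'pics/{f}.npz'); T=bot.camera_model('wrist')['T_tool_cam']; K=bot.camera_model('wrist')['mtx'];im=z['im'].astype(int)
    t=lambda u,v,dd:T[:3,:3]@np.array([(u-K[0,2])/K[0,0]*dd,-(v-K[1,2])/K[1,1]*dd,-dd])+T[:3,3]
    J=[];P=[]
    for u in range(316,326):
        col=im[:,u]; m=(col[:,0]-col[:,1]>35); m[250:]=False; v=np.where(m)[0].max(); J.append(t(u,v+.5,z['d'][v+3,u]))
    for v in range(115,250,3): P.append(t(320,v,z['d'][v,320]))
    J=np.median(J,0);P=np.array(P);k=np.polyfit(P[:,2],P[:,0],1);a=np.arctan(k[0]);
    d=np.array([np.sin(a),0,np.cos(a)]); nrm=np.array([np.cos(a),0,-np.sin(a)])
    O=J+nrm*.006+d*.068; Rw=rot(z['r']); W=z['p']+Rw@O; dw=Rw@d
    print(f,'ang',np.degrees(a),'origin tool',O,'world',W,'plain dir',dw,'rest xyz',(W-RO)@rx*1e3,(W-RO)@ry*1e3,W[2]*1e3)
    return O,d
E
python3 - <<'E'
from h import *
O,d=pinko('w14');O,d=pinko('w15')
o=bot.get_obs();p=o['eef_pos'];Rg=rot(o['tool_rot'])
p1=np.array([.505,-.11,.27]);plan(p1,Rg,n=4)
W=RO+rx*.034+ry*.06+up*.17
T=W-RRp@O; print(T)
plan(T,RRp,p0=p1,R0=Rg,n=14)
E
```

```text
w14 ang -17.996415424134884 origin tool [-0.01239666  0.00023878 -0.01416844] world [ 0.50380358 -0.11921887  0.10468881] plain dir [0.79024215 0.21687131 0.5731354 ] rest xyz -335.48249327540935 -25.361463136540177 104.68880539990404
w15 ang -18.132842934904755 origin tool [-0.01269067  0.00024107 -0.01420907] world [ 0.47922845 -0.12770465  0.14789109] plain dir [0.78873784 0.21567357 0.575654  ] rest xyz -349.39417265654293 -3.3976111137794316 147.89109459016586
n 4 ang 0.0 dist 0.13037137235134905
[[-0.75, 0.068, 0.311, 0.0, 0.0, 0.0], [-0.75, 0.068, 0.311, 0.0, 0.0, 0.0], [-0.75, 0.068, 0.311, 0.0, 0.0, 0.0], [-0.75, 0.068, 0.311, 0.0, 0.0, 0.0]]
err [ 0.  0. -0.]
[0.50329302 0.25072578 0.15353125]
n 14 ang 121.76519250714775 dist 0.37906591917634413
[[0.248, 0.622, 0.099, 0.0238, 0.0042, 0.0002], [0.248, 0.63, 0.012, 0.0238, 0.0042, 0.0002], [0.25, 0.624, -0.076, 0.0238, 0.0042, 0.0002], [0.253, 0.607, -0.161, 0.0238, 0.0042, 0.0002], [0.259, 0.576, -0.243, 0.0238, 0.0042, 0.0002], [0.268, 0.534, -0.319, 0.0238, 0.0042, 0.0002], [0.277, 0.48, -0.388, 0.0238, 0.0042, 0.0002], [0.289, 0.418, -0.448, 0.0238, 0.0042, 0.0002]]
[[0.302, 0.346, -0.497, 0.0238, 0.0042, 0.0002], [0.316, 0.268, -0.535, 0.0238, 0.0042, 0.0002], [0.331, 0.186, -0.56, 0.0238, 0.0042, 0.0002], [0.346, 0.101, -0.573, 0.0238, 0.0042, 0.0002], [0.361, 0.015, -0.573, 0.0238, 0.0042, 0.0002], [0.377, -0.071, -0.558, 0.0238, 0.0042, 0.0002]]
err [ 0.  0. -0.]
```

Run:
```python
from h import *
O,d=pinko('w15')
o=bot.get_obs();p=o['eef_pos'];Rg=rot(o['tool_rot'])
p1=np.array([.505,-.11,.27])
W=RO+rx*.034+ry*.06+up*.25
plan(W-RRp@O,RRp,p0=p1,R0=Rg,n=14)
```

```text
w15 ang -18.132842934904755 origin tool [-0.01269067  0.00024107 -0.01420907] world [ 0.47922845 -0.12770465  0.14789109] plain dir [0.78873784 0.21567357 0.575654  ] rest xyz -349.39417265654293 -3.3976111137794316 147.89109459016586
n 14 ang 121.76519250714775 dist 0.3625685736382695
[[0.112, 0.622, 0.141, 0.0238, 0.0042, 0.0002], [0.11, 0.636, 0.05, 0.0238, 0.0042, 0.0002], [0.111, 0.636, -0.043, 0.0238, 0.0042, 0.0002], [0.114, 0.623, -0.135, 0.0238, 0.0042, 0.0002], [0.119, 0.597, -0.222, 0.0238, 0.0042, 0.0002], [0.127, 0.556, -0.306, 0.0238, 0.0042, 0.0002], [0.137, 0.505, -0.381, 0.0238, 0.0042, 0.0002], [0.149, 0.442, -0.449, 0.0238, 0.0042, 0.0002]]
[[0.161, 0.371, -0.506, 0.0238, 0.0042, 0.0002], [0.176, 0.292, -0.55, 0.0238, 0.0042, 0.0002], [0.191, 0.206, -0.583, 0.0238, 0.0042, 0.0002], [0.208, 0.117, -0.602, 0.0238, 0.0042, 0.0002], [0.223, 0.026, -0.608, 0.0238, 0.0042, 0.0002], [0.239, -0.064, -0.598, 0.0238, 0.0042, 0.0002]]
err [-0.  0. -0.]
```

Emit:
{"fn": "step_arm", "kwargs": {
  "plan": [
    [-0.75, 0.07, 0.31, 0, 0, 0],
    [-0.75, 0.07, 0.31, 0, 0, 0],
    [-0.75, 0.07, 0.31, 0, 0, 0],
    [-0.75, 0.07, 0.31, 0, 0, 0]
  ]
}}

```text
t: 23.7
eef_pos: [0.5051, -0.109, 0.2696]
tool_rot: [0.797, -0.079, 0.59, 0.108]
contact_force: [-0.2, -0.7, -0.6]
gripper_width: 0.121
```

Emit:
{"fn": "step_arm", "kwargs": {
  "plan": [
    [0.11, 0.62, 0.14, 0.0238, 0.0042, 0],
    [0.11, 0.64, 0.05, 0.0238, 0.0042, 0],
    [0.11, 0.64, -0.04, 0.0238, 0.0042, 0],
    [0.11, 0.62, -0.14, 0.0238, 0.0042, 0],
    [0.12, 0.6, -0.22, 0.0238, 0.0042, 0],
    [0.13, 0.56, -0.31, 0.0238, 0.0042, 0],
    [0.14, 0.51, -0.38, 0.0238, 0.0042, 0],
    [0.15, 0.44, -0.45, 0.0238, 0.0042, 0]
  ]
}}

```text
t: 24.7
eef_pos: [0.5042, 0.0983, 0.2469]
tool_rot: [0.639, 0.374, 0.624, -0.252]
contact_force: [0.4, -0.3, 0.3]
gripper_width: 0.116
```

Emit:
{"fn": "step_arm", "kwargs": {
  "plan": [
    [0.16, 0.37, -0.51, 0.0238, 0.0042, 0],
    [0.18, 0.29, -0.55, 0.0238, 0.0042, 0],
    [0.19, 0.21, -0.58, 0.0238, 0.0042, 0],
    [0.21, 0.12, -0.6, 0.0238, 0.0042, 0],
    [0.22, 0.03, -0.61, 0.0238, 0.0042, 0],
    [0.24, -0.06, -0.6, 0.0238, 0.0042, 0],
    [0, 0, 0, 0, 0, 0]
  ]
}}

```text
t: 25.58
eef_pos: [0.5031, 0.2534, 0.2297]
tool_rot: [0.366, 0.63, 0.502, -0.466]
contact_force: [-0.1, 0.3, -0.2]
gripper_width: 0.118
```

Run:
```python
from h import *
st();snap('wrist','w16'); O,d=pinko('w16')
W=RO+rx*.034+ry*.06+up*.11
plan(W-RRp@O,RRp,n=6)
```

```text
t 25.575 p [0.5031 0.2534 0.2297] q [ 0.0137  0.2663 -0.5294  1.9373 -0.1376  0.7824 -0.6293] 
F [-0.0735  0.2815 -0.2422] w 0.11783722465741836 x [ 0.0614  0.2907 -0.9548] z [-0.2192 -0.9294 -0.297 ]
w16 ang -18.03943140108393 origin tool [-0.0127 -0.0005 -0.0129] world [0.5046 0.2618 0.2456] plain dir [-0.2274 -0.9737  0.0133] rest xyz 35.50166966751511 61.50461697825171 245.63105415496207
n 6 ang 0.9002563867697905 dist 0.13572863000882107
[[0.54, 0.007, 0.168, 0.0, 0.0004, 0.0002], [0.54, 0.006, 0.169, 0.0, 0.0004, 0.0002], [0.539, 0.006, 0.171, 0.0, 0.0004, 0.0002], [0.538, 0.004, 0.172, 0.0, 0.0004, 0.0002], [0.539, 0.005, 0.173, 0.0, 0.0004, 0.0002], [0.538, 0.003, 0.175, 0.0, 0.0004, 0.0002]]
err [ 0.  0. -0.]
```

View pics/w16.png

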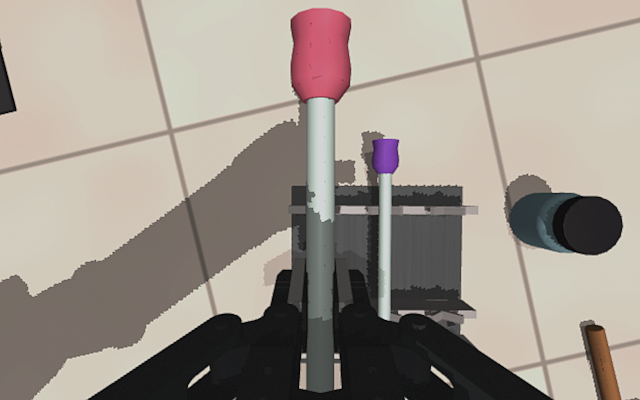

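Emit:
{"fn": "step_arm", "kwargs": {
  "plan": [
    [0.54, 0.006, 0.17, 0, 0.0004, 0],
    [0.54, 0.006, 0.17, 0, 0.0004, 0],
    [0.54, 0.006, 0.17, 0, 0.0004, 0],
    [0.54, 0.006, 0.17, 0, 0.0004, 0],
    [0.54, 0.006, 0.17, 0, 0.0004, 0],
    [0.54, 0.006, 0.17, 0, 0.0004, 0],
    [0, 0, 0, 0, 0, 0]
  ]
}}

```text
t: 26.5
eef_pos: [0.5039, 0.2504, 0.0926]
tool_rot: [0.362, 0.633, 0.504, -0.463]
contact_force: [1.3, 0.5, 0.2]
gripper_width: 0.119
```

Run:
```python
from h import *
st();snap('wrist','w17'); O,d=pinko('w17')
W=RO+rx*.034+ry*.06+up*.067
plan(W-RRp@O,RRp,n=4)
```

```text
t 26.5 p [0.5039 0.2504 0.0926] q [-0.0246  0.4632 -0.4933  2.0552 -0.0732  0.4773 -0.6241] 
F [1.277  0.5324 0.1742] w 0.11932766518983522 x [ 0.0636  0.3025 -0.951 ] z [-0.2217 -0.9249 -0.309 ]
w17 ang -17.799277982788514 origin tool [-0.0118 -0.0005 -0.0128] world [0.5055 0.2588 0.1078] plain dir [-0.2306 -0.973  -0.0035] rest xyz 32.811542180498925 59.98387811258152 107.76726044959523
n 4 ang 0.38254401755899803 dist 0.04198202749772429
[[0.25, -0.001, 0.079, -0.0001, -0.0, 0.0002], [0.25, -0.002, 0.08, -0.0001, -0.0, 0.0002], [0.25, -0.002, 0.079, -0.0001, -0.0, 0.0002], [0.25, -0.002, 0.08, -0.0001, -0.0, 0.0002]]
err [ 0. -0.  0.]
```

View pics/w17.png

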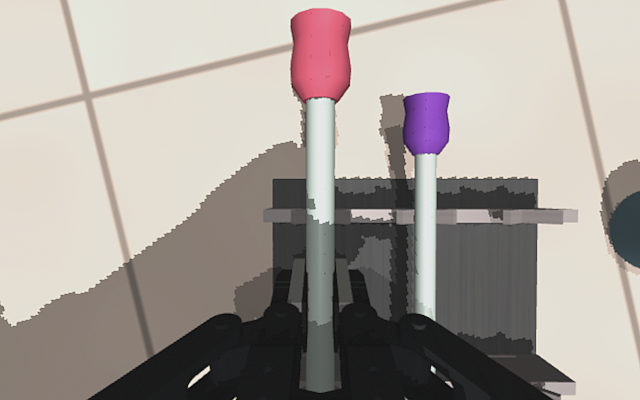

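Emit:
{"fn": "step_arm", "kwargs": {
  "plan": [
    [0.25, 0, 0.08, 0, 0, 0],
    [0.25, 0, 0.08, 0, 0, 0],
    [0.25, 0, 0.08, 0, 0, 0],
    [0.25, 0, 0.08, 0, 0, 0],
    [0, 0, 0, 0, 0, 0]
  ]
}}

```text
t: 27.18
eef_pos: [0.5037, 0.2524, 0.0509]
tool_rot: [0.362, 0.634, 0.504, -0.463]
contact_force: [-0.4, 0.1, -0.8]
gripper_width: 0.122
```

Run:
```python
from h import *
st();snap('wrist','w18'); O,d=pinko('w18')
W=RO+rx*.034+ry*.06+up*.056
plan(W-RRp@O,RRp,n=4)
snap('scene','s18')
import cv2
a=cv2.imread('pics/s18.png');cv2.imwrite('pics/s18c.png',cv2.resize(a[60:260,330:530],None,fx=3,fy=3,interpolation=cv2.INTER_CUBIC))
```

```text
t 27.175 p [0.5037 0.2524 0.0509] q [-0.0516  0.5343 -0.4683  2.0744 -0.048   0.3875 -0.6311] 
F [-0.4043  0.1374 -0.7974] w 0.12164092077854062 x [ 0.0644  0.3037 -0.9506] z [-0.2219 -0.9244 -0.3103]
w18 ang -18.315833968763485 origin tool [-0.0124 -0.0005 -0.013 ] world [0.5053 0.2607 0.0667] plain dir [-0.2309 -0.973   0.0041] rest xyz 34.60842363023419 60.60840746858198 66.66419411861732
n 4 ang 0.4140704061954648 dist 0.011287718929902347
[[0.065, 0.003, 0.027, -0.0001, -0.0, 0.0003], [0.065, 0.003, 0.027, -0.0001, -0.0, 0.0003], [0.065, 0.003, 0.027, -0.0001, -0.0, 0.0003], [0.065, 0.002, 0.027, -0.0001, -0.0, 0.0003]]
err [-0.  0.  0.]
```

View pics/s18c.png

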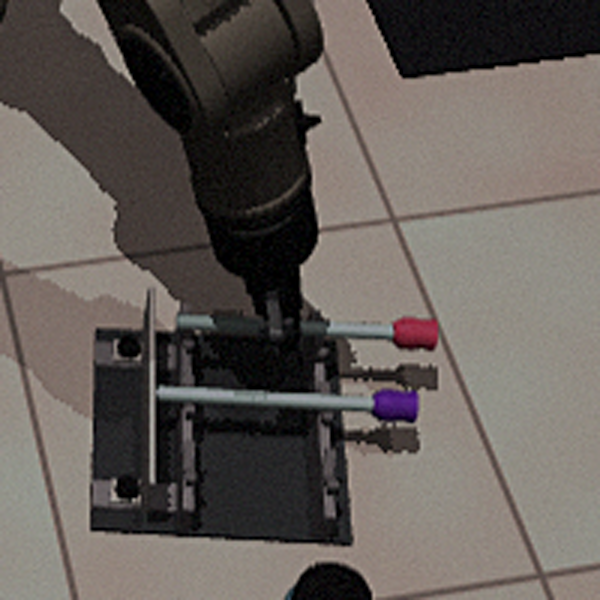

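View pics/w18.png

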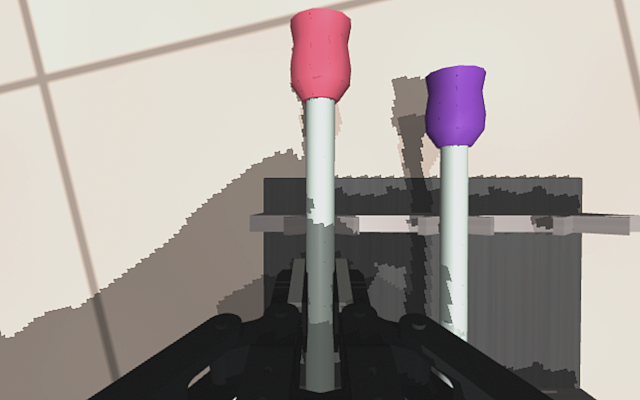

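Emit:
{"fn": "step_arm", "kwargs": {
  "plan": [
    [0.065, 0.002, 0.027, 0, 0, 0],
    [0.065, 0.002, 0.027, 0, 0, 0],
    [0.065, 0.002, 0.027, 0, 0, 0],
    [0.04, 0, 0.016, 0, 0, 0],
    [0, 0, 0, 0, 0, 0]
  ]
}}

```text
t: 27.9
eef_pos: [0.5043, 0.2517, 0.0417]
tool_rot: [0.362, 0.634, 0.503, -0.462]
contact_force: [0.0, 0.1, -0.4]
gripper_width: 0.119
```

Emit:
{"fn": "step_arm", "kwargs": {
  "plan": [
    [0.02, 0, 0.006, 0, 0, 0],
    [0, 0, 0, 0, 0, 0]
  ]
}}

```text
t: 28.15
eef_pos: [0.5045, 0.2518, 0.0411]
tool_rot: [0.362, 0.634, 0.503, -0.462]
contact_force: [1.0, -0.3, 0.5]
gripper_width: 0.119
```

Run:
```python
from h import *
st();snap('wrist','w19'); O,d=pinko('w19')
```

```text
t 28.15 p [0.5045 0.2518 0.0411] q [-0.0557  0.5516 -0.462   2.0781 -0.042   0.3653 -0.6303] 
F [ 1.0136 -0.2889  0.4845] w 0.11940795409011777 x [ 0.0664  0.3042 -0.9503] z [-0.2216 -0.9241 -0.3113]
w19 ang -17.959528112982152 origin tool [-0.0122 -0.0005 -0.0129] world [0.506  0.2601 0.0567] plain dir [-0.2313 -0.9729 -0.0031] rest xyz 34.16242756970426 59.737775003185455 56.683165894553646
```

Emit:
{"fn": "step_arm", "kwargs": {
  "plan": [
    [0.02, 0, 0.006, 0, 0, 0],
    [0, 0, 0, 0, 0, 0]
  ]
}}

```text
t: 28.45
eef_pos: [0.5044, 0.2518, 0.0402]
tool_rot: [0.362, 0.634, 0.503, -0.462]
contact_force: [0.1, 0.1, -0.5]
gripper_width: 0.118
```

Emit:
{"fn": "step_arm", "kwargs": {
  "plan": [
    [0.02, 0, 0.006, 0, 0, 0],
    [0, 0, 0, 0, 0, 0]
  ]
}}

```text
t: 28.7
eef_pos: [0.5044, 0.2519, 0.0393]
tool_rot: [0.362, 0.634, 0.503, -0.462]
contact_force: [-0.2, 0.7, -0.5]
gripper_width: 0.122
```

Emit:
{"fn": "step_arm", "kwargs": {
  "plan": [
    [0.02, 0, 0.006, 0, 0, 0],
    [0, 0, 0, 0, 0, 0]
  ]
}}

```text
t: 28.95
eef_pos: [0.5042, 0.2521, 0.0388]
tool_rot: [0.362, 0.634, 0.504, -0.462]
contact_force: [-3.9, -0.3, 4.4]
gripper_width: 0.113
```

Emit:
{"fn": "step_arm", "kwargs": {
  "plan": [
    [0.015, 0, 0.005, 0, 0, 0],
    [0, 0, 0, 0, 0, 0]
  ]
}}

```text
t: 29.2
eef_pos: [0.5043, 0.2521, 0.0387]
tool_rot: [0.362, 0.634, 0.504, -0.462]
contact_force: [-4.2, -2.8, 11.8]
gripper_width: 0.123
```

Run:
```python
from h import *
st();snap('wrist','w20'); O,d=pinko('w20')
```

```text
t 29.2 p [0.5043 0.2521 0.0387] q [-0.0577  0.5558 -0.4606  2.0791 -0.0405  0.3601 -0.6305] 
F [-4.1963 -2.7842 11.769 ] w 0.12313246520019233 x [ 0.0663  0.3043 -0.9503] z [-0.221  -0.9242 -0.3114]
w20 ang -17.585702217347645 origin tool [-0.0117 -0.0005 -0.0128] world [0.5058 0.2605 0.0538] plain dir [-0.2307 -0.973  -0.0098] rest xyz 34.49374230492052 60.031406905908355 53.82003780632652
```

Emit:
{"fn": "step_arm", "kwargs": {
  "plan": [
    [-0.02, -0.01, -0.006, 0, 0, 0],
    [-0.0124, 0, 0.038, 0, 0, 0],
    [-0.0124, 0, 0.038, 0, 0, 0],
    [-0.0124, 0, 0.038, 0, 0, 0],
    [-0.0124, 0, 0.038, 0, 0, 0],
    [-0.0124, 0, 0.038, 0, 0, 0],
    [-0.0124, 0, 0.038, 0, 0, 0],
    [0, 0, 0, 0, 0, 0]
  ],
  "force": 20
}}

```text
t: 30.25
eef_pos: [0.5019, 0.2425, 0.0388]
tool_rot: [0.362, 0.634, 0.503, -0.462]
contact_force: [-0.8, 1.4, 3.6]
gripper_width: 0.118
```

Emit:
{"fn": "step_arm", "kwargs": {
  "plan": [
    [-0.009, 0, 0.028, 0, 0, 0],
    [-0.009, 0, 0.028, 0, 0, 0],
    [-0.009, 0, 0.028, 0, 0, 0],
    [0, 0, 0, 0, 0, 0]
  ]
}}

```text
t: 30.75
eef_pos: [0.5011, 0.2391, 0.0388]
tool_rot: [0.362, 0.634, 0.503, -0.462]
contact_force: [-0.3, 3.4, 4.7]
gripper_width: 0.122
```

Run:
```python
from h import *
st();snap('wrist','w21'); O,d=pinko('w21')
```

```text
t 30.75 p [0.5011 0.2391 0.0388] q [-0.0259  0.5499 -0.4717  2.0942 -0.0426  0.358  -0.609 ] 
F [-0.3342  3.3783  4.7062] w 0.12163926676866464 x [ 0.0665  0.3043 -0.9503] z [-0.2216 -0.9241 -0.3114]
w21 ang -17.698676720228384 origin tool [-0.0118 -0.0005 -0.0128] world [0.5026 0.2475 0.054 ] plain dir [-0.2313 -0.9729 -0.0078] rest xyz 21.144256548397877 60.14860007721981 54.02202928146525
```

Four millimetres or so to go; smaller steps.

Emit:
{"fn": "step_arm", "kwargs": {
  "plan": [
    [-0.007, 0, 0.02, 0, 0, 0],
    [-0.007, 0, 0.02, 0, 0, 0],
    [0, 0, 0, 0, 0, 0]
  ]
}}

```text
t: 31.18
eef_pos: [0.5007, 0.2375, 0.0388]
tool_rot: [0.362, 0.634, 0.503, -0.462]
contact_force: [0.4, 3.2, 4.7]
gripper_width: 0.12
```

Emit:
{"fn": "step_arm", "kwargs": {
  "plan": [
    [-0.006, 0, 0.015, 0, 0, 0],
    [-0.006, 0, 0.015, 0, 0, 0],
    [0, 0, 0, 0, 0, 0]
  ]
}}

```text
t: 31.55
eef_pos: [0.5004, 0.2361, 0.0388]
tool_rot: [0.362, 0.634, 0.503, -0.462]
contact_force: [-0.2, 2.9, 3.6]
gripper_width: 0.118
```

Emit:
{"fn": "step_arm", "kwargs": {
  "plan": [
    [-0.005, 0, 0.015, 0, 0, 0],
    [-0.005, 0, 0.015, 0, 0, 0],
    [0, 0, 0, 0, 0, 0]
  ]
}}

```text
t: 31.92
eef_pos: [0.5002, 0.2355, 0.0389]
tool_rot: [0.362, 0.634, 0.504, -0.462]
contact_force: [0.7, 5.8, 2.1]
gripper_width: 0.122
```

Emit:
{"fn": "step_arm", "kwargs": {
  "plan": [
    [-0.005, 0, 0.015, 0, 0, 0],
    [-0.005, 0, 0.015, 0, 0, 0],
    [0, 0, 0, 0, 0, 0]
  ]
}}

```text
t: 32.3
eef_pos: [0.5001, 0.2354, 0.0392]
tool_rot: [0.362, 0.635, 0.504, -0.461]
contact_force: [2.1, 7.5, -0.6]
gripper_width: 0.121
```

Run:
```python
from h import *
st();snap('wrist','w22'); O,d=pinko('w22')
```

```text
t 32.3 p [0.5001 0.2354 0.0392] q [-0.0131  0.5482 -0.4781  2.0992 -0.044   0.3562 -0.5998] 
F [ 2.0789  7.5193 -0.599 ] w 0.12056626254084812 x [ 0.0672  0.3061 -0.9496] z [-0.2203 -0.9237 -0.3134]
w22 ang -17.613071887058968 origin tool [-0.0119 -0.0007 -0.0128] world [0.5014 0.2438 0.0545] plain dir [-0.2303 -0.973  -0.0113] rest xyz 17.234757339054582 60.489771319492 54.53026395225093
```

Emit:
{"fn": "step_arm", "kwargs": {
  "plan": [
    [0, 0, 0, 0, 0, 0],
    [0, 0, 0, 0, 0, 0],
    [0, 0, 0, 0, 0, 0],
    [0, 0, 0, 0, 0, 0]
  ],
  "fingers": 0.4
}}

```text
t: 32.85
eef_pos: [0.4996, 0.2333, 0.0386]
tool_rot: [0.362, 0.634, 0.503, -0.462]
contact_force: [0.6, -0.4, 0.7]
gripper_width: 0.299
```

Run:
```python
from h import *
st();snap('wrist','w23'); O,d=pinko('w23')
```

```text
t 32.85 p [0.4996 0.2333 0.0386] q [-0.0123  0.5478 -0.476   2.1004 -0.0433  0.3577 -0.5998] 
F [ 0.6273 -0.4071  0.6929] w 0.29913519429486823 x [ 0.066   0.3037 -0.9505] z [-0.2221 -0.9242 -0.3107]
w23 ang -17.9782091563949 origin tool [-0.0116 -0.0005 -0.0152] world [0.5017 0.2439 0.0544] plain dir [-0.2316 -0.9728 -0.0022] rest xyz 17.443690093571238 60.22687093702886 54.39084131869156
```

View pics/w23.png

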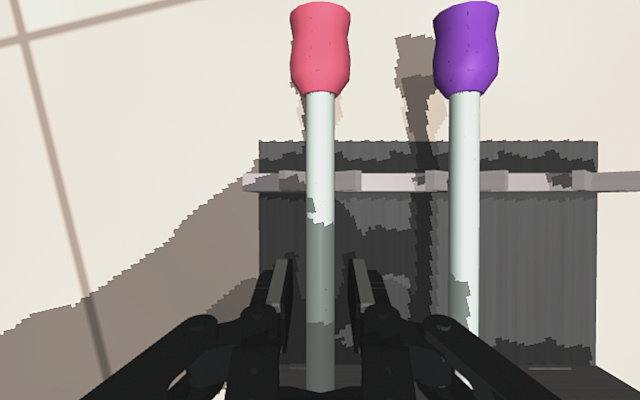

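Emit:
{"fn": "step_arm", "kwargs": {
  "plan": [
    [-0.2, 0, -0.06, 0, 0, 0],
    [-0.4, 0, -0.13, 0, 0, 0],
    [-0.8, 0, -0.26, 0, 0, 0],
    [-0.8, 0, -0.26, 0, 0, 0],
    [-0.8, 0, -0.26, 0, 0, 0],
    [-0.8, 0, -0.26, 0, 0, 0],
    [-0.8, 0, -0.26, 0, 0, 0],
    [0, 0, 0, 0, 0, 0]
  ]
}}

```text
t: 33.9
eef_pos: [0.5024, 0.2338, 0.2364]
tool_rot: [0.363, 0.636, 0.502, -0.459]
contact_force: [0.2, -0.4, -0.2]
gripper_width: 0.302
```

Run:
```python
from h import *
st();snap('wrist','w24');snap('scene','s24');snap('top','t24')
import cv2
a=cv2.imread('pics/s24.png');cv2.imwrite('pics/s24c.png',cv2.resize(a[140:260,180:460],None,fx=2.85,fy=2.85,interpolation=cv2.INTER_CUBIC))
```

```text
t 33.9 p [0.5024 0.2338 0.2364] q [ 0.0965  0.2466 -0.5702  1.954  -0.1628  0.7819 -0.5754] 
F [ 0.1865 -0.4044 -0.1634] w 0.3021814569862887 x [ 0.0728  0.3055 -0.9494] z [-0.2195 -0.9237 -0.314 ]
```

View pics/w24.png

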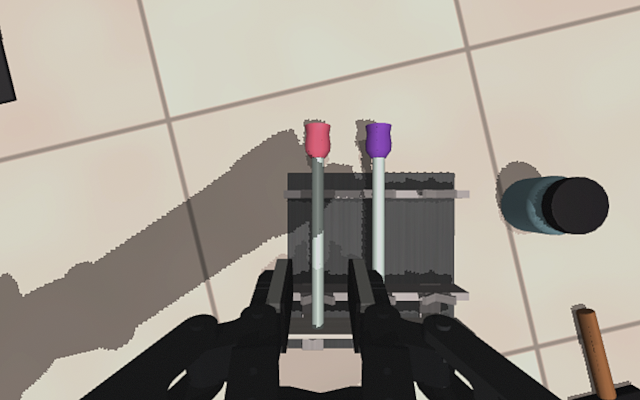

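View pics/s24c.png

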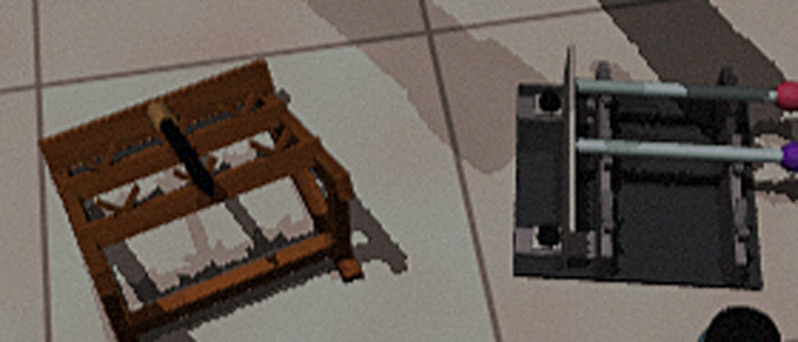

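Emit:
{"fn": "step_arm", "kwargs": {
  "plan": [
    [-0.5, 0.3, -0.4, 0, 0.0, 0],
    [-0.5, 0.3, -0.5, 0, 0, 0],
    [-0.3, 0.3, -0.5, 0, 0, 0],
    [0, 0, 0, 0, 0, 0]
  ]
}}

```text
t: 34.55
eef_pos: [0.5452, 0.2615, 0.299]
tool_rot: [0.362, 0.634, 0.504, -0.461]
contact_force: [0.3, -1.2, -0.9]
gripper_width: 0.3
```

Run:
```python
from h import *
st();snap('wrist','w25')
import cv2
a=cv2.imread('pics/w25.png');cv2.imwrite('pics/w25c.png',cv2.resize(a[100:350,200:460],None,fx=2.3,fy=2.3,interpolation=cv2.INTER_CUBIC))
```

```text
t 34.55 p [0.5452 0.2615 0.299 ] q [ 0.0492  0.2703 -0.5565  1.7698 -0.1262  0.9396 -0.6452] 
F [ 0.327  -1.1505 -0.9339] w 0.29977814496660177 x [ 0.0664  0.3053 -0.9499] z [-0.2204 -0.924  -0.3124]
```

View pics/w25c.png

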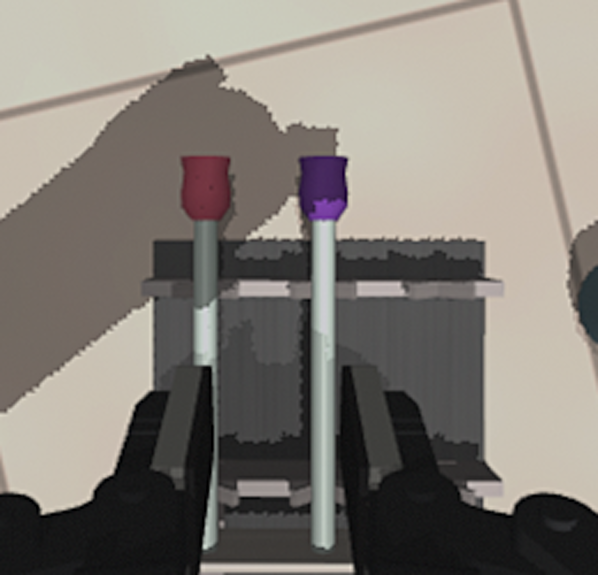

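Run:
```python
from h import *
np.set_printoptions(precision=4,suppress=True)
z=np.load('pics/w25.npz');im=z['im'].astype(int);p,r,d=z['p'],z['r'],z['d']
for nm,uc in (('pink',289),('purple',340)):
    vs=[];tp=[]
    for u in range(uc-3,uc+4):
        m=np.where((im[150:215,u].max(1)-im[150:215,u].min(1))>28)[0]+150; vs.append(m.max());tp.append(m.min())
    v=np.median(vs)+.5; W=onz('wrist',[(uc,v)],.0605,p,r)[0]; t=onz('wrist',[(uc,np.median(tp)-.5)],.068,p,r)[0]
    print(nm,vs,tp,'join rest x',(W-RO)@rx*1e3,'face edge',(t-RO)@rx*1e3)
for uv in ((288,225),(288,250),(340,225),(340,260),(340,300),(340,335),(291,335),(319,346)):
    W=bydepth('wrist',[uv],d,p,r)[0];print(uv,(W-RO)@rx*1e3,(W-RO)@ry*1e3,W[2]*1e3)
```

```text
pink [np.int64(195), np.int64(195), np.int64(195), np.int64(195), np.int64(195), np.int64(195), np.int64(195)] [np.int64(168), np.int64(168), np.int64(168), np.int64(168), np.int64(168), np.int64(168), np.int64(168)] join rest x 85.06273879831647 face edge 116.67809228848127
purple [np.int64(195), np.int64(195), np.int64(195), np.int64(195), np.int64(195), np.int64(195), np.int64(195)] [np.int64(168), np.int64(168), np.int64(168), np.int64(168), np.int64(168), np.int64(168), np.int64(168)] join rest x 85.10652259745672 face edge 116.69425197299626
(288, 225) 50.9797827516199 60.85466193875829 61.300152956012376
(288, 250) 21.863494890793042 60.99184242685058 59.99954573351546
(340, 225) 51.10555284495747 0.8404789416011704 62.03877899926241
(340, 260) 10.649753316442661 0.7625602798011126 61.758471327616085
(340, 300) -36.25867073410073 0.5857934302611576 59.782013480760455
(340, 335) -76.60560671083046 0.5916718830618977 61.09976731768263
(291, 335) -77.4777229650577 57.59402423500643 59.31055415081749
(319, 346) -84.78751327847543 24.841877367987692 72.2824162576673
```

Both joins agree to 0.05 mm, both shafts are level and seated, and the arm is clear. I am handing in.

```bash
python3 -c "
from h import *
print(bot.hand_in()); st()"
```

```text
the job is handed in; nothing more can be done
None
the job is handed in; nothing more can be done
```

I laid the purple punty in the middle notch and then the pink one in the y = +60 mm notch, both with the heads hanging free at the end away from the stop. I slid each one back gently until it stopped against the plate, at about 7–8 N. The job was handed in at about 34.6 s.

**Last checks, from the wrist camera with the arm raised clear:**
- **Flush:** the head/shaft joins are at 85.06 mm (pink) and 85.11 mm (purple) along the rest. The head faces are at 116.68 and 116.69 mm. The plain ends are therefore flush to about one pixel, roughly 1 mm.
- **Seated:** the tops of both shafts read 59–62 mm above the bench, matching the expected 61 mm.
- **Stop plate:** feeling put its face at about x = −83 mm of the rest; the cameras had given −82 mm.
- **Other things:** the reamer is still in its rack slot. I did not touch the bowl, marver or jar, though I did not measure their positions again at the end.

**Disagreements:** two wrist views of the pink shaft in the rack differed by about 2 mm sideways, so I used the mean. Gripping it pulled the tool about 1 mm. I gripped the pink punty about 18° off square to keep the arm within reach, and tilted the tool to lay it level.

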